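# Hang the parts basket on the spring scale by its bail

### The arm

A 7-joint arm with a two-finger parallel gripper is mounted at the origin on the work surface. World frame = base frame: x ahead of the robot, y to its left, z up, the work surface at z = 0. Lengths are in m, angles in rad, forces in N, time in s.
With the tool pointing down it reaches from about 0.425 to 0.875 m from the base axis. Payload 8.4 kg.
Tool frame: the origin (TCP) lies at the very end of the fingers, on their centre line; the grasp point (between the pads) lies 19 mm behind it (arm.grasp_offset is the z of the grasp point in the tool frame, in m); z points along the fingers, y is the direction in which the jaws open and shut (so a half turn about z gives the same grasp; the last joint's range is limited). The gripper opens to 87 mm and grips with 3 to 60 N. Pads are 19 mm wide; open, the fingers measure 117 mm over their backs; the gripper's body (75 mm by 190 mm) begins 51 mm behind the grasp point.
Start: joints at [1.211, 0.333, 0.04, 1.465, -0.013, 1.343, -0.059], TCP at [0.168, -0.628, 0.223] pointing down, gripper open.
Joint ranges: [-2.58, 2.58], [-0.38, 2.09], [-1.3, 1.39], [0.25, 2.4], [-1.5, 4.64], [0.08, 2.09], [-2.65, 2.65]. Speed limits (rad/s): [2.22, 2.22, 2.79, 2.79, 3.14, 3.14, 3.14].

### API

Orientations are given as a unit quaternion [x, y, z, w].
In Python, from workcell import arm, viewer gives the robot as it stands.
- The arm moves only by the shell command python3 -m handwheel 'ROWS'. ROWS is text: rows parted by semicolons, each of 7 numbers parted by spaces: the shift along the tool's x, y, z in mm, then the turn, a rotation vector about the tool's x, y, z in rad, then the finger opening in mm, from 0 to 87. A call has 1 to 20 rows; each row is the pose to reach, as a shift and turn from the pose commanded when the call began, along the tool's axes at that moment; what a row does not reach only later rows make up. A row lasts 1/12 s, in which the tool goes at most 41.7 mm and 7.16 degrees, less where a joint would pass 70% of its speed; a pose out of reach is approached as far as the arm can. A call with a gripper value outside its range is refused whole. The fingers move at their own pace and stop on an object; the grip force is fixed at half the most. Time passes only in rows, so rows that repeat a pose let the fingers close. It gives the time, the measured TCP pose, the force and the opening at its end, in the units of the state.
- arm.read_state(): the state, without advancing time (a new reading comes with each control period).
- viewer.snapshot(name): name is "scene" or "top"; returns a dict with "color" (384x512x3 uint8, red, green, blue), "vfov" (degrees; the focal length in pixels is half the picture's height over the tangent of half this angle, whatever the lens; pixels are square), "cx", "cy" (the principal point, pixels), "origin" and "orientation" of the camera in the world. Camera axes: x right, y down, z forward; pixel columns grow to the right and rows downward; lengths in m; the calibration is good to about 2 mm. A picture is of the moment at which its call begins. There is no depth.
- arm.close_job(): hands the job in, once; it reports no verdict.
The state is a dict: "clock": time; "qpos": joint angles; "joint_velocities": joint speeds; "joint_torque": joint torques, N m; "ee_pos": TCP position; "ee_rot": TCP orientation; "wrist_force": force on the tool from outside, world axes, zero at the start; "wrist_torque": the same for the moment, N m; "opening": opening from 0.0 (shut) to 1.0 (fully open).
Only numpy, scipy, OpenCV 4.12 (cv2) and the standard library are available. Lean on these libraries where they do the work, as an engineer would, in place of code of your own. Each camera call takes 0.05 s, during which the arm holds its last target. There are 200 camera calls.

### The job

Swing the flat-lying bail of the parts basket upright while the basket stays standing where it is, then hang the basket by the raised middle of its bail in the hook of the spring scale, so that it hangs free, level and nearly still for weighing. Let the scale take the weight little by little, with no drop, jerk or pressing on the hook; do not tip the basket, and leave the other things on the bench where they are.

Things in the scene. Friction and masses are not known exactly. Their poses are not given: they have to be found in the camera images.
- basket: round stainless parts basket with holes in its wall, 116 mm across the rim, 104 mm across the bottom, rim 55 mm high, open on top, a few castings in it; its load varies and is not known beforehand (under 0.9 kg in all); stands loose on the bench. Origin: centre of its underside; z up; y along the bail's hinge; the bail lies flat over the +x side
- bail (a joint): angle of the basket's wire bail about its hinge (rad): 0 lying flat, pointing to the basket's +x; 1.57 upright; 3.14 flat on the other side. It turns freely and falls flat when let go
- bail_pivot (a point): middle of the bail's hinge line, 60.5 mm above the basket's underside on its centre line; the hinge runs along the basket's y through two lugs at the rim
- bail_crown (a point): middle of the bail's top: the centreline of the 4 mm wire in its raised crown, 107 mm from the hinge line. The crown is an 11 mm long straight (along the hinge direction), falling on both sides to two straight shoulders 96 mm from the hinge line
- sleeve_a (a point): centre of the round rubber sleeve (9 mm diameter, 30 mm long, along the hinge direction) on one shoulder of the bail, 96 mm from the hinge line, 31 mm from the crown's middle towards the basket's +y; the place to grip. While the bail lies flat it is 60 mm above the bench, 38 mm outside the rim
- sleeve_b (a point): centre of the like sleeve on the other shoulder, 31 mm from the crown's middle towards the basket's -y
- scale: column spring scale, fixed to the bench: grey base plate 205 x 120 x 12 mm, square aluminium column 36 mm wide and 179 mm high whose axis stands 115 mm towards the scale's +x from under the hook, and a hook arm on a plunger that sinks into the column under load. Origin: on the bench under the hook's seat; z up; the hook points to the scale's -x
- scale_arm (a joint): how far the hook arm has sunk (m): 0 unloaded, 0.062 at its lower stop; a soft spring holds it up and it sinks several millimetres per newton, so how deep it comes to rest depends on the basket's weight; there is little damping
- hook_seat (a point): on the hook arm, moves with it: where the centreline of the 4 mm bail wire rests in the hook, 251 mm above the bench when unloaded. The hook is a 6 mm steel rod lying along the scale's x; the seat is a trough with a 12 mm long flat bottom. Towards the column the rod rises 10 mm within 14 mm and then runs level to the column
- hook_tip (a point): centre of the round upturned end of the hook, 15 mm towards the scale's -x from the seat; its top is 12 mm higher than the seat point
- mandrel: bystander: ring mandrel, 200 mm long, steel rod with a wooden handle, lying; origin at its underside
- bench_block: bystander: steel block 70 x 70 x 22 mm
- hammer: bystander: hammer 220 mm long, lying
- file: bystander: slim hand tool with a dark wooden handle, 190 mm long, lying
- jar: bystander: amber glass jar, 52 mm diameter, 60 mm high
- weight: bystander: brass check weight, 34 mm diameter, 42 mm high
- caliper: bystander: steel caliper 150 mm long, 10 mm thick, lying
- pliers: bystander: pliers 120 mm long, 12 mm thick, lying
There are look-alikes about, which are no part of the job. Leave any green, orange or turquoise look-alike of the basket alone.

How it is judged:
On the way, in this order (a step that is already met when the one before it is completed fails the run):
1. the bail is upright (within 0.25 rad) while the basket still stands on the bench, moved less than 30 mm (value of joint bail between 1.32 and 1.82 rad and height (world z) of basket below 0.008 m and distance of basket from where it was at the start of the episode below 0.03 m), for 0.1 s.
2. the bail's crown lies in the hook and the scale carries load (distance between bail_crown and hook_seat below 0.014 m and value of joint scale_arm above 0.006 m), for 0.2 s.
At the end, for the whole second after the job is handed in: the bail's crown lies in the hook (within 14 mm of the seat point), the scale arm has sunk over 10 mm, the basket hangs clear of the base plate (underside over 20 mm above the bench), level within 0.2 rad, nearly still (slower than 100 mm/s) and let go (distance between bail_crown and hook_seat below 0.014 m and value of joint scale_arm above 0.01 m and height (world z) of basket above 0.02 m and angle between basket's own z axis and vertical below 0.2 rad and linear speed of basket below 0.1 m/s and contact force between the fingers and basket below 0.1 N); the robot touches nothing.
It fails at once if the scale is jerked: its arm sinks or springs back faster than 0.07 m/s (load dropped on it or let go before it is carried) (velocity of joint scale_arm above 0.07 m/s or velocity of joint scale_arm below -0.07 m/s).
It fails at once if the scale is pressed down almost to its stop (more than 58 mm) (value of joint scale_arm above 0.058 m).
It fails at once if the scale is struck or pushed with more than 15 N (contact force between scale and anything else above 15 N).
It fails at once if the basket is tipped more than 0.6 rad, so that castings would spill (angle between basket's own z axis and vertical above 0.6 rad).
It fails at once if a bystander is moved more than 30 mm (distance of any of mandrel, bench_block, hammer, file, jar, weight, caliper, pliers from where it was at the start of the episode above 0.03 m).
It also fails if it takes over 72 s, if anything falls off the work surface, if the arm or the gripper's body presses on something with over 40 N, if the wrist force passes 120 N, or if a joint passes its speed limit or range.

## Working session

There is one attempt and no reset: what is moved stays moved. The work goes in short steps, Python scripts to look and compute and a shell command to move; the robot and the scene stay as the last step left them, time stands still between calls to the robot, and variables do not carry over. Pictures are saved under pics/ and viewed, about 8 in all and at most 12, crops included, and the job is handed in when it is done.

```bash
mkdir -p pics; ls
cat > h.py <<'E'
import numpy as np, cv2
from scipy.spatial.transform import Rotation as R
from workcell import arm, viewer
def snap(n,save=None):
    s=viewer.snapshot(n)
    if save: cv2.imwrite('pics/'+save,cv2.cvtColor(s['color'],cv2.COLOR_RGB2BGR))
    return s
def cam(s):
    f=s['color'].shape[0]/2/np.tan(np.radians(s['vfov'])/2)
    o=np.array(s['orientation']); M=R.from_quat(o).as_matrix() if o.size==4 else o
    return f,np.array(s['origin']),M
def ray(s,u,v):
    f,o,M=cam(s); d=M@np.array([(u-s['cx'])/f,(v-s['cy'])/f,1]); return o,d/np.linalg.norm(d)
def onz(s,u,v,z):
    o,d=ray(s,u,v); return o+d*(z-o[2])/d[2]
def proj(s,p):
    f,o,M=cam(s); c=M.T@(np.array(p)-o); return np.array([s['cx']+f*c[0]/c[2],s['cy']+f*c[1]/c[2]])
def tri(s1,p1,s2,p2):
    o1,d1=ray(s1,*p1);o2,d2=ray(s2,*p2)
    t=np.linalg.lstsq(np.c_[d1,-d2],o2-o1,rcond=None)[0]
    a,b=o1+t[0]*d1,o2+t[1]*d2; return (a+b)/2,np.linalg.norm(a-b)
def big(s,u0,v0,u1,v1,k,name):
    c=cv2.cvtColor(s['color'],cv2.COLOR_RGB2BGR)[v0:v1,u0:u1]
    cv2.imwrite('pics/'+name,cv2.resize(c,None,fx=k,fy=k,interpolation=cv2.INTER_CUBIC))
E
python3 - <<'E'
from h import *
for n in('scene','top'):
    s=snap(n,n+'0.png'); print(n,s['vfov'],s['cx'],s['cy'],s['origin'],s['orientation'])
st=arm.read_state(); print(st, arm.grasp_offset)
E
```

```text
pics
scene 51.0450892071311 260.66042504054064 192.56787773368075 [0.9425578  0.82088401 0.89556099] [ 0.2289212   0.86423585 -0.43491072 -0.10744367]
top 53.419094318267476 251.29773027822787 191.52730839061752 [ 0.23413944 -0.01846185  1.22780359] [-0.66793689  0.7366775  -0.07891508  0.07027785]
{'clock': 0.1, 'qpos': array([ 1.21078392,  0.33380558,  0.03987333,  1.46615995, -0.01342771,
        1.34329219, -0.05848354]), 'joint_velocities': array([-1.64714551e-05, -1.64642905e-03,  3.75650663e-05, -1.98085478e-03,
        9.42719488e-04,  2.90430151e-04, -1.24189424e-03]), 'joint_torque': array([ 3.62363622e-03, -6.57810616e+01,  1.33916069e+00, -4.04708326e+01,
       -5.99058811e-02,  4.09103546e-02,  9.87849376e-05]), 'ee_pos': array([ 0.16749213, -0.62762389,  0.22178181]), 'ee_rot': array([ 9.91509245e-01,  1.30034333e-01, -1.23303678e-04, -6.88658159e-04]), 'wrist_force': array([ 0.96156875, -0.0271625 , -0.30291716]), 'wrist_torque': array([ 0.00778913, -0.01227032,  0.0452085 ]), 'opening': 1.0027345247496466} -0.0187
```

View pics/scene0.png

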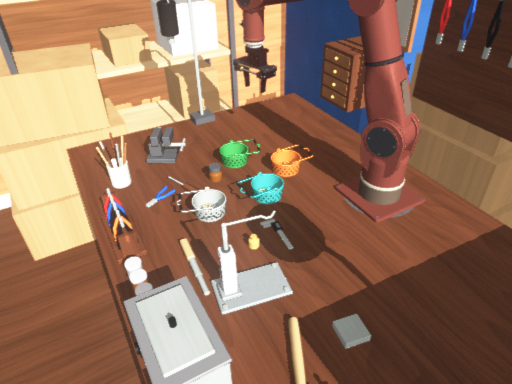

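View pics/top0.png

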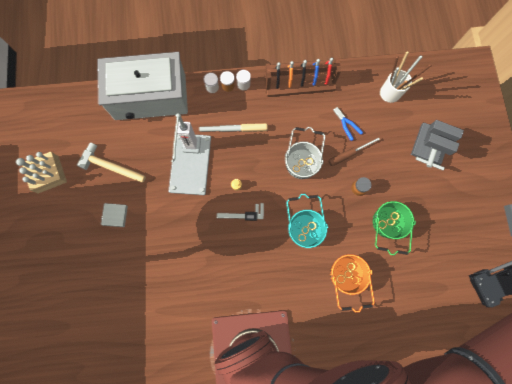

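Four baskets are visible: grey steel (scene 209,205; top 304,160), turquoise (267,188), green (234,153) and orange (285,162). The grey steel one fits, since the others are the named look-alikes. I'll confirm it in an enlarged crop together with the scale hook.

Run:
```python
from h import *
a=snap('scene');b=snap('top')
def crop(s,u,v,w,h,k): 
    c=cv2.cvtColor(s['color'],cv2.COLOR_RGB2BGR)[v:v+h,u:u+w]; return cv2.resize(c,(400,300),interpolation=cv2.INTER_CUBIC)
A=np.hstack([crop(a,165,172,80,60,5),crop(b,265,120,80,60,5)])
B=np.hstack([crop(a,210,200,80,60,5),crop(b,160,110,80,60,5)])
cv2.imwrite('pics/c1.png',np.vstack([A,B]))
```

```text
(no output)
```

View pics/c1.png

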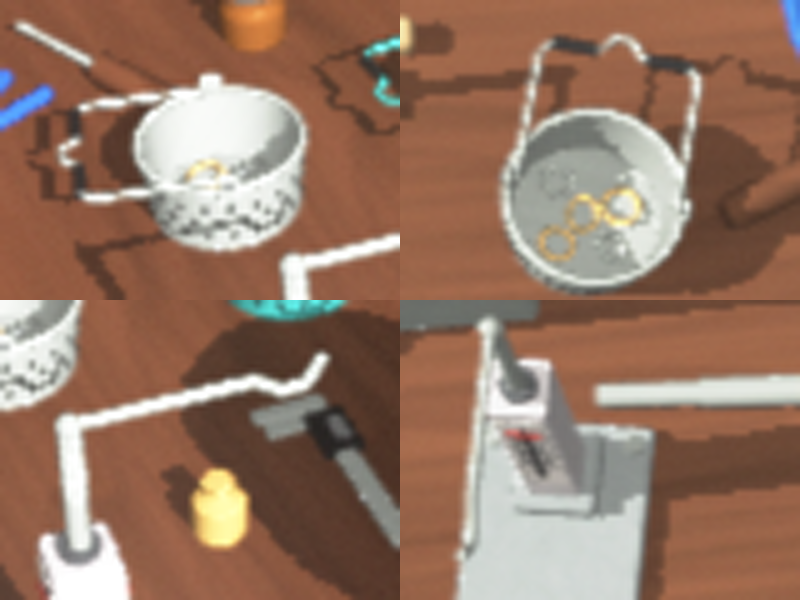

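The crop confirms the plain steel basket: dark sleeves at scene (180,196) and (181,208), top (300,129) and (319,133). The hook tip is at scene (274.6,211), top (173,160).

Run:
```python
from h import *
a=snap('scene');b=snap('top')
S=lambda x,y:(165+x/5-.4,172+y/5-.4); T=lambda x,y:(265+(x-400)/5-.4,120+y/5-.4)
S2=lambda x,y:(210+x/5-.4,200+(y-300)/5-.4); T2=lambda x,y:(160+(x-400)/5-.4,110+(y-300)/5-.4)
for n,p,q in [('slv top-left',S(80,180),T(575,46)),('slv other',S(75,122),T(670,64)),('crown',S(67,155),T(621,40)),('tip',S2(323,357),T2(466,553)),('plunger top',S2(68,425),T2(487,325))]:
    print(n,*tri(a,p,b,q))
print('sleeves on z=.06', onz(b,*T(575,46),.06),onz(b,*T(670,64),.06),onz(a,*S(80,180),.06),onz(a,*S(75,122),.06))
print('lugs', onz(b,*T(510,172),.0605),onz(b,*T(686,205),.0605))
# rim ellipse
print('rim pts',[onz(b,*T(*p),.055)[:2].round(4).tolist() for p in [(502,200),(690,205),(600,108),(590,290)]])
print('plate corners',[onz(b,*p,.012)[:2].round(4).tolist() for p in [(210,137),(204,194.5),(169,189.5)]])
```

```text
slv top-left [ 0.67568835 -0.22158088  0.05979758] 0.00022412067403457077
slv other [ 0.65690893 -0.28100053  0.06185122] 0.0002545352655164578
crown [ 0.67517417 -0.25083216  0.06135093] 0.002666763472865497
tip [0.54384332 0.15815129 0.26060261] 0.0032119221619305535
plunger top [0.67336443 0.13935259 0.25837048] 0.0005615057640671918
sleeves on z=.06 [ 0.67571482 -0.22160956  0.06      ] [ 0.65746342 -0.28134271  0.06      ] [ 0.67567975 -0.22121874  0.06      ] [ 0.6563562  -0.28357682  0.06      ]
lugs [ 0.59476844 -0.16952607  0.0605    ] [ 0.5620399  -0.27857168  0.0605    ]
rim pts [[0.5784, -0.1629], [0.5633, -0.2823], [0.6338, -0.2333], [0.5139, -0.2116]]
plate corners [[0.6941, 0.0735], [0.4992, 0.1078], [0.5269, 0.2202]]
```

Run:
```python
from h import *
a=snap('scene');b=snap('top')
def crop(s,u,v,w,h): 
    c=cv2.cvtColor(s['color'],cv2.COLOR_RGB2BGR)[v:v+h,u:u+w]; return cv2.resize(c,(400,400),interpolation=cv2.INTER_CUBIC)
cv2.imwrite('pics/c2.png',np.hstack([crop(a,95,180,80,80),crop(b,265,50,80,80)]))
# colour handles
for n,f in [('blue',lambda c:(c[...,2]>120)&(c[...,0]<90)&(c[...,1]<130)),('red',lambda c:(c[...,0]>150)&(c[...,1]<60)&(c[...,2]<70))]:
    q=[]
    for s,(u,v,w,h) in((a,(95,180,60,75)),(b,(265,50,80,50))):
        m=f(s['color'][v:v+h,u:u+w].astype(int)); y,x=np.nonzero(m); print(n,m.sum(),x.min()+u,x.max()+u,y.min()+v,y.max()+v); q.append((x.mean()+u,y.mean()+v))
    print(tri(a,q[0],b,q[1]))
```

```text
blue 26 109 124 207 225
blue 53 313 318 63 84
(array([ 0.87241942, -0.30269562,  0.05220011]), np.float64(0.010221594773583153))Traceback (most recent call last):
  File "<stdin>", line 10, in <module>
    return umr_minimum(a, axis, None, out, keepdims, initial, where)
ValueError: zero-size array to reduction operation minimum which has no identity
```

View pics/c2.png

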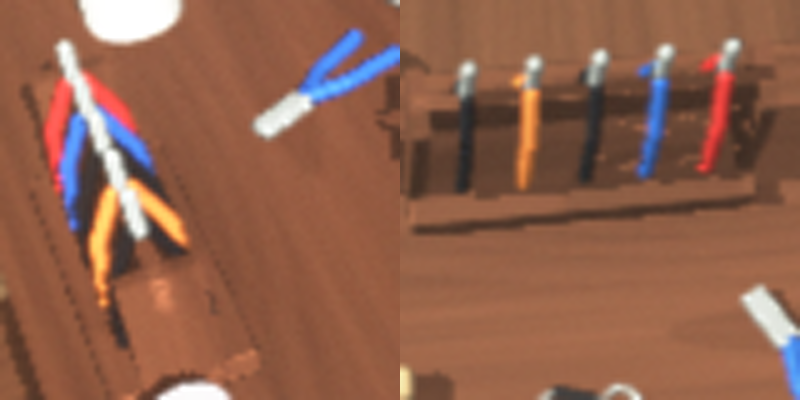

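```bash
cat >> h.py <<'E'
PSI=-0.294
def orient(pitch_deg,psi):
    """tool x along hinge (basket +y), z tilted: 0=down, + = pointing towards basket +x"""
    bx=np.array([np.cos(psi),np.sin(psi),0]); by=np.array([-np.sin(psi),np.cos(psi),0]); t=np.radians(pitch_deg)
    z=np.sin(t)*bx+np.array([0,0,-np.cos(t)]); return np.c_[by,np.cross(z,by),z]
def row(grasp,M,st=None,p0=None,M0=None):
    """row (mm, rad) from the present pose to put the grasp point at 'grasp'"""
    st=st or arm.read_state()
    P=np.array(st['ee_pos']) if p0 is None else p0; R0=R.from_quat(st['ee_rot']).as_matrix() if M0 is None else M0
    tcp=np.array(grasp)+M[:,2]*0.0187
    return np.r_[R0.T@(tcp-P)*1000,R.from_matrix(R0.T@M).as_rotvec()].round(3)
E
python3 - <<'E'
from h import *
M=orient(-20,PSI); g=np.array([.6757,-.2216,.06])
print(row(g-M[:,2]*.12,M)); print(M.round(3))
E
```

```text
[ 6.25141e+02 -2.43334e+02  6.72880e+01  3.18000e-01 -1.77000e-01
 -1.00500e+00]
[[ 0.29   0.899 -0.327]
 [ 0.957 -0.272  0.099]
 [ 0.    -0.342 -0.94 ]]
```

```bash
python3 -m handwheel '625 -243 67 0.318 -0.177 -1.005 40;625 -243 67 0.318 -0.177 -1.005 40;625 -243 67 0.318 -0.177 -1.005 40;625 -243 67 0.318 -0.177 -1.005 40;625 -243 67 0.318 -0.177 -1.005 40;625 -243 67 0.318 -0.177 -1.005 40;625 -243 67 0.318 -0.177 -1.005 40;625 -243 67 0.318 -0.177 -1.005 40;625 -243 67 0.318 -0.177 -1.005 40;625 -243 67 0.318 -0.177 -1.005 40;625 -243 67 0.318 -0.177 -1.005 40;625 -243 67 0.318 -0.177 -1.005 40;625 -243 67 0.318 -0.177 -1.005 40;625 -243 67 0.318 -0.177 -1.005 40;625 -243 67 0.318 -0.177 -1.005 40;625 -243 67 0.318 -0.177 -1.005 40;625 -243 67 0.318 -0.177 -1.005 40;625 -243 67 0.318 -0.177 -1.005 40;625 -243 67 0.318 -0.177 -1.005 40;625 -243 67 0.318 -0.177 -1.005 40'
python3 - <<'E'
from h import *
s=arm.read_state(); print(s['qpos'].round(3),s['wrist_force'].round(2))
M=orient(-20,PSI); g=np.array([.6757,-.2216,.06])
print(row(g,M)); 
# distance tool->collision check picture
a=snap('scene');b=snap('top')
for n,c in(('s',a),('t',b)): print(n,proj(c,g),proj(c,s['ee_pos']))
cv2.imwrite('pics/c3.png',np.hstack([cv2.resize(cv2.cvtColor(x['color'],cv2.COLOR_RGB2BGR)[v:v+150,u:u+130],(390,450),interpolation=cv2.INTER_CUBIC) for x,u,v in((a,130,110),(b,245,30))]))
E
```

```text
clock: 2.07
ee_pos: [0.7082, -0.2336, 0.1559]
ee_rot: [0.792, 0.586, -0.104, -0.139]
wrist_force: [-0.3, -0.1, 0.7]
opening: 0.465
[ 0.381  0.892 -0.287  0.79   0.182  1.829 -0.122] [-0.26 -0.13  0.66]
[ 2.12500e+00  1.93000e-01  1.20607e+02  1.00000e-03  0.00000e+00
 -2.00000e-03]
s [180.55411099 207.5395646 ] [165.48113385 185.16751562]
t [299.59764481 128.80455679] [306.19368311 106.55617941]
```

View pics/c3.png

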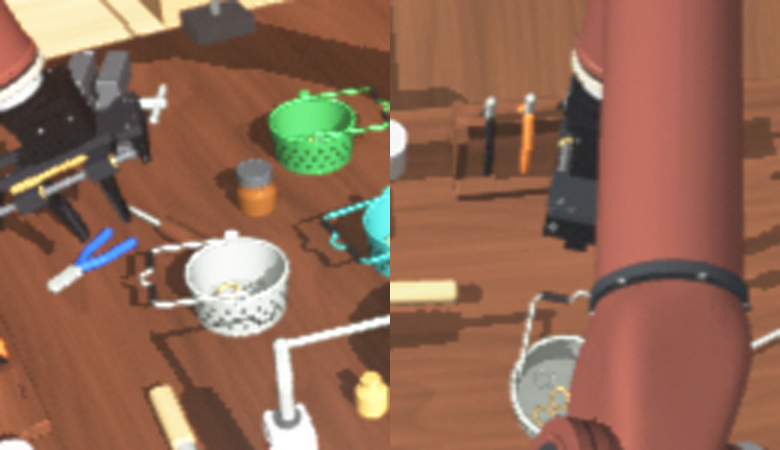

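The open gripper stands above the grey bail, clear of the rack, with the sleeve at scene (180,207). I'll descend and grip.

```bash
python3 -m handwheel '2 0 30 0 0 0 40;2 0 60 0 0 0 40;2 0 90 0 0 0 40;2 0 110 0 0 0 40;2 0 121 0 0 0 40;2 0 121 0 0 0 40;2 0 121 0 0 0 30'
python3 - <<'E'
from h import *
s=arm.read_state(); print(s['qpos'].round(3),s['wrist_force'].round(2)); print(row([.6757,-.2216,.06],orient(-20,PSI)))
a=snap('scene','s4.png'); big(a,150,160,250,235,6,'c4.png')
E
```

```text
clock: 2.75
ee_pos: [0.6699, -0.2191, 0.043]
ee_rot: [0.791, 0.586, -0.103, -0.139]
wrist_force: [-0.1, -0.7, 0.5]
opening: 0.433
[ 0.418  0.862 -0.3    1.081  0.187  1.574 -0.148] [-0.11 -0.71  0.45]
[-0.7    0.092  0.543  0.001 -0.    -0.001]
```

View pics/c4.png

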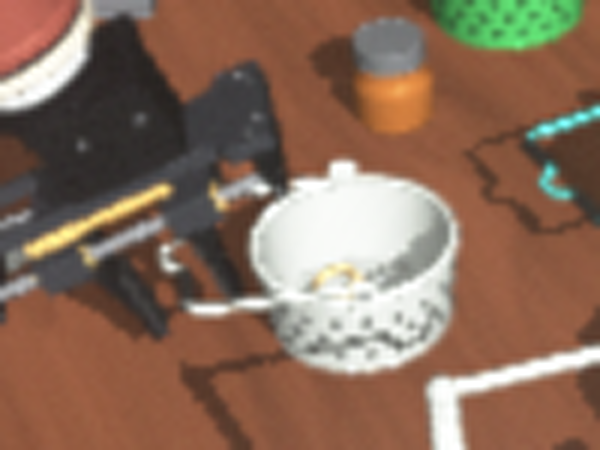

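The fingers straddle the sleeve (crop about 190,290), with the crown visible beside them. Next I close.

```bash
python3 -m handwheel '0 0 0 0 0 0 25;0 0 0 0 0 0 20;0 0 0 0 0 0 16;0 0 0 0 0 0 12;0 0 0 0 0 0 4;0 0 0 0 0 0 4;0 0 0 0 0 0 4;0 0 0 0 0 0 4'
python3 - <<'E'
from h import *
s=arm.read_state(); print(s['ee_pos'],s['wrist_force'].round(2)); 
P=np.array(s['ee_pos']);M0=R.from_quat(s['ee_rot']).as_matrix(); g0=P-M0[:,2]*.0187; print(g0)
bx=np.array([np.cos(PSI),np.sin(PSI),0]); z=np.array([0,0,1]); piv=g0-.096*bx; piv[2]=.0605
for i in range(0,19):
    th=np.radians(5*i); p=-20+65*i/18
    M=orient(p,PSI); g=piv+.096*(np.cos(th)*bx+np.sin(th)*z)
    print(5*i,row(g,M,s).tolist())
E
```

```text
clock: 3.47
ee_pos: [0.6698, -0.2181, 0.042]
ee_rot: [0.791, 0.587, -0.103, -0.139]
wrist_force: [-0.1, 0.7, 2.4]
opening: 0.09
[ 0.66979353 -0.21809779  0.04197281] [-0.06  0.75  2.35]
[ 0.67590909 -0.21995304  0.05954688]
0 [-0.003, -0.331, -0.896, 0.0, -0.0, -0.0]
5 [-0.003, -2.356, -8.671, -0.063, -0.0, -0.0]
10 [-0.002, -5.048, -16.212, -0.126, -0.0, -0.0]
15 [-0.001, -8.382, -23.461, -0.189, -0.0, -0.0]
20 [-0.001, -12.328, -30.364, -0.252, -0.0, -0.0]
25 [-0.001, -16.853, -36.87, -0.315, -0.0, -0.0]
30 [-0.002, -21.918, -42.929, -0.378, -0.0, -0.0]
35 [-0.002, -27.48, -48.499, -0.441, -0.0, -0.0]
40 [-0.003, -33.492, -53.537, -0.504, -0.0, -0.0]
45 [-0.004, -39.906, -58.007, -0.567, -0.0, -0.0]
50 [-0.005, -46.669, -61.878, -0.63, -0.0, -0.0]
55 [-0.007, -53.726, -65.123, -0.693, -0.0, -0.0]
60 [-0.008, -61.02, -67.719, -0.756, -0.0, -0.0]
65 [-0.01, -68.491, -69.649, -0.819, -0.0, -0.0]
70 [-0.012, -76.081, -70.903, -0.882, -0.0, -0.0]
75 [-0.014, -83.728, -71.473, -0.945, -0.0, -0.0]
80 [-0.016, -91.372, -71.358, -1.008, -0.0, -0.0]
85 [-0.019, -98.952, -70.564, -1.071, -0.0, -0.0]
90 [-0.021, -106.408, -69.099, -1.134, -0.0, -0.0]
```

```bash
python3 -m handwheel '0 -2 -8 -0.063 0 0 4;0 -4.7 -15.5 -0.126 0 0 4;0 -8 -22.7 -0.189 0 0 4;0 -12 -29.6 -0.252 0 0 4;0 -16.5 -36 -0.315 0 0 4;0 -21.6 -42.1 -0.378 0 0 4;0 -27.2 -47.7 -0.441 0 0 4;0 -33.2 -52.7 -0.504 0 0 4;0 -39.6 -57.2 -0.567 0 0 4;0 -39.6 -57.2 -0.567 0 0 4'
python3 - <<'E'
from h import *
s=arm.read_state(); print(s['qpos'].round(3),s['wrist_force'].round(2),s['wrist_torque'].round(2)); 
P=np.array(s['ee_pos']);M0=R.from_quat(s['ee_rot']).as_matrix(); g0=P-M0[:,2]*.0187; print(g0)
bx=np.array([np.cos(PSI),np.sin(PSI),0]); z=np.array([0,0,1]); piv=np.array([.67591,-.21995,.0595])-.096*bx; piv[2]=.0605
for i in range(9,20):
    th=np.radians(5*i); p=-20+65*i/18
    M=orient(p,PSI); g=piv+.096*(np.cos(th)*bx+np.sin(th)*z)
    print(5*i,row(g,M,s).round(2).tolist())
a=snap('scene','s5.png'); big(a,150,140,250,235,6,'c5.png')
E
```

```text
clock: 4.3
ee_pos: [0.6508, -0.2125, 0.1098]
ee_rot: [0.798, 0.592, 0.065, 0.089]
wrist_force: [0.5, -0.6, -2.5]
opening: 0.09
[ 0.546  0.358 -0.369  1.71   0.189  0.883 -0.185] [ 0.55 -0.57 -2.47] [ 0.17  0.2  -0.04]
[ 0.64693244 -0.21133808  0.12807174]
45 [0.17, 2.08, 0.16, 0.0, 0.0, 0.0]
50 [0.17, -1.53, -6.75, -0.06, 0.0, 0.0]
55 [0.16, -5.72, -13.29, -0.12, 0.0, 0.0]
60 [0.16, -10.46, -19.41, -0.19, 0.0, 0.0]
65 [0.15, -15.71, -25.06, -0.25, 0.0, 0.0]
70 [0.15, -21.43, -30.21, -0.31, 0.0, 0.0]
75 [0.14, -27.56, -34.81, -0.38, 0.0, 0.0]
80 [0.14, -34.06, -38.84, -0.44, 0.0, 0.0]
85 [0.14, -40.87, -42.26, -0.5, 0.0, 0.0]
90 [0.13, -47.94, -45.05, -0.56, 0.0, 0.0]
95 [0.13, -55.21, -47.19, -0.63, 0.0, 0.0]
```

View pics/c5.png

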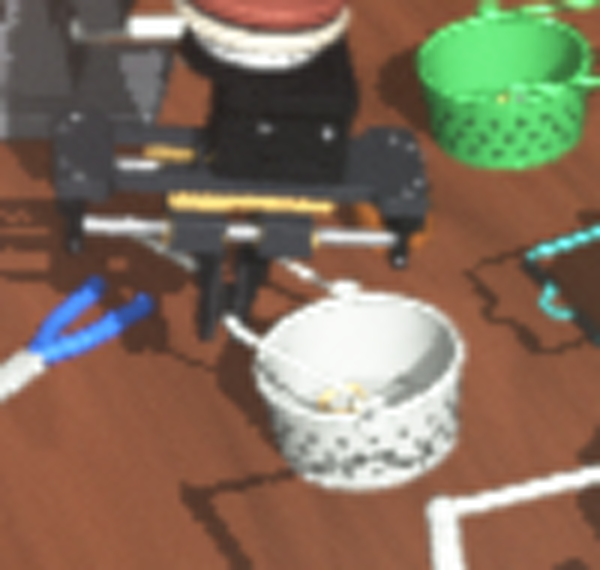

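The bail is halfway up and the basket is still standing. The joints are nearing their ranges, so I'll end at a smaller tilt of 35°.

Run:
```python
from h import *
s=arm.read_state()
bx=np.array([np.cos(PSI),np.sin(PSI),0]); z=np.array([0,0,1]); piv=np.array([.67591,-.21995,.0595])-.096*bx; piv[2]=.0605
for i in range(9,19):
    th=np.radians(5*i); p=12.5+22.5*(i-9)/9
    M=orient(p,PSI); g=piv+.096*(np.cos(th)*bx+np.sin(th)*z)
    print(5*i,row(g,M,s).round(2).tolist())
```

```text
45 [0.31, 1.53, -0.26, -0.0, 0.0, -0.0]
50 [0.3, -2.46, -7.14, -0.04, 0.0, -0.0]
55 [0.29, -7.03, -13.61, -0.09, 0.0, -0.0]
60 [0.29, -12.14, -19.62, -0.13, 0.0, -0.0]
65 [0.28, -17.76, -25.12, -0.18, 0.0, -0.0]
70 [0.28, -23.82, -30.09, -0.22, 0.0, 0.0]
75 [0.27, -30.28, -34.47, -0.26, 0.0, 0.0]
80 [0.27, -37.09, -38.23, -0.31, 0.0, 0.0]
85 [0.26, -44.18, -41.36, -0.35, 0.0, 0.0]
90 [0.26, -51.51, -43.82, -0.39, 0.0, 0.0]
```

```bash
python3 -m handwheel '0 -3.5 -7 -0.044 0 0 4;0 -8 -13.5 -0.088 0 0 4;0 -13 -19.5 -0.131 0 0 4;0 -18.7 -25 -0.175 0 0 4;0 -24.8 -30 -0.22 0 0 4;0 -31.2 -34.3 -0.263 0 0 4;0 -38 -38 -0.307 0 0 4;0 -45.2 -41.2 -0.35 0 0 4;0 -52.5 -43.7 -0.393 0 0 4;0 -52.5 -43.7 -0.393 0 0 4;0 -52.5 -43.7 -0.393 0 0 4'
python3 - <<'E'
from h import *
s=arm.read_state(); print(s['qpos'].round(3),s['wrist_force'].round(2),s['wrist_torque'].round(2)); 
P=np.array(s['ee_pos']);M0=R.from_quat(s['ee_rot']).as_matrix(); print(P-M0[:,2]*.0187)
a=snap('scene','s6.png'); big(a,150,120,250,235,5,'c6.png')
E
```

```text
clock: 5.27
ee_pos: [0.5945, -0.1953, 0.1397]
ee_rot: [0.766, 0.568, 0.178, 0.24]
wrist_force: [1.0, 0.2, -1.4]
opening: 0.09
[ 0.622  0.018 -0.399  2.166  0.135  0.355 -0.182] [ 0.95  0.16 -1.4 ] [0.34 0.82 0.01]
[ 0.58427888 -0.19224777  0.15504512]
```

View pics/c6.png

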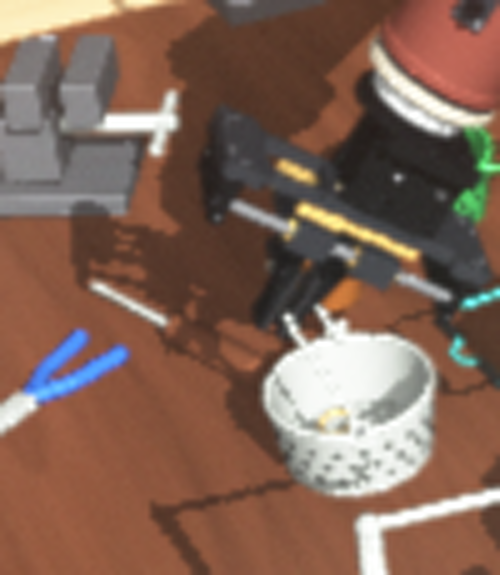

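Run:
```python
from h import *
b=snap('scene')
def rim(img):
    m=((img.min(2)>95)&(img.max(2).astype(int)-img.min(2)<30)).astype(np.uint8); m[:, :185]=0;m[:,245:]=0;m[:180]=0;m[228:]=0
    n,l,st,c=cv2.connectedComponentsWithStats(m); k=1+st[1:,4].argmax(); return st[k],c[k]
a=cv2.cvtColor(cv2.imread('pics/scene0.png'),cv2.COLOR_BGR2RGB); a5=cv2.cvtColor(cv2.imread('pics/s5.png'),cv2.COLOR_BGR2RGB)
for n,i in(('0',a),('5',a5),('now',b['color'])): print(n,rim(i))
for n,p in (('0',(208.5,199)),('now',(220,199))): print(n,onz(b,*p,.055))
# template shift of basket front wall
T=cv2.cvtColor(a,cv2.COLOR_RGB2GRAY)[200:222,195:228]
for i in (a5,b['color']):
    r=cv2.matchTemplate(cv2.cvtColor(i,cv2.COLOR_RGB2GRAY)[185:235,175:260],T,cv2.TM_CCOEFF_NORMED); print(cv2.minMaxLoc(r)[1::2],'ref (20,15)')
```

```text
0 (array([185, 187,  41,  35, 952], dtype=int32), array([208.16491597, 204.06302521]))
5 (array([187, 187,  40,  35, 932], dtype=int32), array([209.44849785, 203.81652361]))
now (array([202, 180,  35,  39, 933], dtype=int32), array([219.62915327, 200.95605573]))
0 [ 0.57461941 -0.22375992  0.055     ]
now [ 0.54048794 -0.20383018  0.055     ]
(0.9234285354614258, (21, 15)) ref (20,15)
(0.870724618434906, (31, 12)) ref (20,15)
```

Run:
```python
from h import *
b=snap('scene'); p=np.array([.5746,-.2237,.0275]); bx=np.array([np.cos(PSI),np.sin(PSI),0]);by=np.array([-bx[1],bx[0],0]);z=np.array([0,0,1])
J=np.c_[[ (proj(b,p+.02*e)-proj(b,p))/20 for e in(-bx,by,z)]].T; print(J.round(3))
print('d,h mm:',np.linalg.solve(J[:,[0,2]],[11,-3]), 'd,y with h=0:',np.linalg.solve(J[:,:2],[11,-3]))
g=np.array([.58428,-.19225,.15505]); 
for d,h in((0,0),(.02,0),(.025,.005)):
    v=g-(p-bx*d+z*h)-z*.033; print(d,h,v@bx,v@by,v[2])
```

```text
[[ 0.287  0.034 -0.026]
 [-0.042  0.177 -0.227]]
d,h mm: [38.90237027  6.07622421] d,y with h=0: [39.25244993 -7.72373034]
0 0 0.00015098217588154332 0.03290565459586797 0.09455
0.02 0 0.02015098217588153 0.032905654595867966 0.09455
0.025 0.005 0.025150982175881575 0.03290565459586799 0.08954999999999999
```

Check: the sleeve hardly slipped in the pads. The bail is only at about 66°, and the basket was dragged about 39 mm towards the robot. I'll lift it slightly so its weight straightens the bail, carry it back, and turn the tool further.

Run:
```python
from h import *
s=arm.read_state(); P=np.array(s['ee_pos']);M0=R.from_quat(s['ee_rot']).as_matrix(); g=P-M0[:,2]*.0187
bx=np.array([np.cos(PSI),np.sin(PSI),0]); z=np.array([0,0,1])
print(row(g+.03*z,M0,s)); print(row(g+.035*z+.045*bx,orient(50,PSI),s))
```

```text
[ 1.7000e-02  1.7203e+01 -2.4577e+01  0.0000e+00  0.0000e+00  0.0000e+00]
[ 2.3000e-02  6.1779e+01 -3.5060e+00 -2.6200e-01 -0.0000e+00 -1.0000e-03]
```

```bash
python3 -m handwheel '0 3 -5 0 0 0 4;0 6 -9 0 0 0 4;0 9 -13 0 0 0 4;0 12 -17 0 0 0 4;0 15 -21 0 0 0 4;0 17 -24.5 0 0 0 4;0 17 -24.5 0 0 0 4;0 17 -24.5 0 0 0 4'
python3 - <<'E'
from h import *
s=arm.read_state(); print(s['qpos'].round(3),s['wrist_force'].round(2),s['wrist_torque'].round(2)); 
a=snap('scene','s7.png')
T=cv2.cvtColor(cv2.imread('pics/scene0.png'),cv2.COLOR_BGR2GRAY)[200:222,195:228]
r=cv2.matchTemplate(cv2.cvtColor(a['color'],cv2.COLOR_RGB2GRAY)[175:235,175:260],T,cv2.TM_CCOEFF_NORMED); print(cv2.minMaxLoc(r)[1::2],'ref (20,25)')
big(a,170,110,270,230,5,'c7.png')
E
```

```text
clock: 6.08
ee_pos: [0.5947, -0.1955, 0.1706]
ee_rot: [0.766, 0.568, 0.179, 0.242]
wrist_force: [0.1, -0.1, -3.7]
opening: 0.089
[ 0.627 -0.027 -0.396  2.137  0.069  0.42  -0.12 ] [ 0.11 -0.14 -3.68] [ 0.34  0.83 -0.  ]
(0.9093054533004761, (30, 15)) ref (20,25)
```

View pics/c7.png

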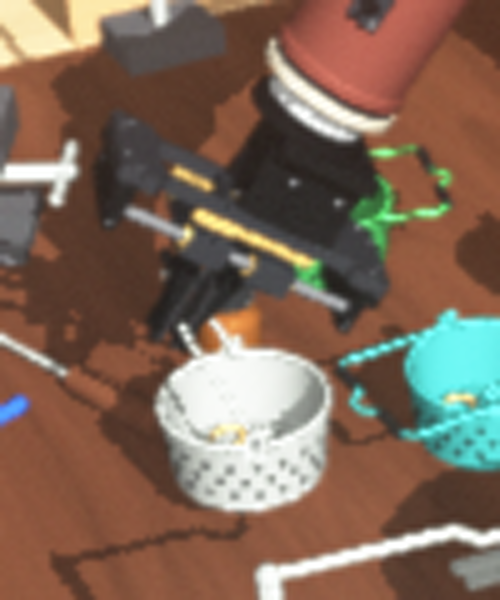

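The basket now hangs just clear of the bench at about 3.7 N, level, with the bail still at about 66°. I'll turn the tool 20° more while carrying it back.

Run:
```python
from h import *
s=arm.read_state(); P=np.array(s['ee_pos']);M0=R.from_quat(s['ee_rot']).as_matrix(); g=P-M0[:,2]*.0187
bx=np.array([np.cos(PSI),np.sin(PSI),0]); z=np.array([0,0,1])
for k in range(1,9): print(row(g+.005*z*k/8+.01*bx*k/8,orient(35+20*k/8,PSI),s).round(2).tolist())
```

```text
[0.01, 2.19, 0.19, -0.04, 0.0, -0.0]
[0.01, 4.39, 0.34, -0.09, 0.0, -0.0]
[0.01, 6.58, 0.46, -0.13, 0.0, -0.0]
[0.01, 8.77, 0.54, -0.17, 0.0, -0.0]
[0.01, 10.95, 0.59, -0.22, 0.0, -0.0]
[0.01, 13.13, 0.6, -0.26, 0.0, -0.0]
[0.01, 15.29, 0.58, -0.3, 0.0, -0.0]
[0.01, 17.45, 0.52, -0.35, 0.0, -0.0]
```

```bash
python3 -m handwheel '0 2 0 -0.044 0 0 4;0 4.4 0.3 -0.087 0 0 4;0 6.6 0.5 -0.131 0 0 4;0 8.8 0.5 -0.175 0 0 4;0 11 0.6 -0.218 0 0 4;0 13 0.6 -0.262 0 0 4;0 15.3 0.6 -0.305 0 0 4;0 17.5 0.5 -0.349 0 0 4;0 17.5 0.5 -0.349 0 0 4;0 17.5 0.5 -0.349 0 0 4'
python3 - <<'E'
from h import *
s=arm.read_state(); print(s['qpos'].round(3),s['wrist_force'].round(2),s['wrist_torque'].round(2)); 
P=np.array(s['ee_pos']);M0=R.from_quat(s['ee_rot']).as_matrix(); g=P-M0[:,2]*.0187; print(g, 'pitch',np.degrees(np.arccos(-M0[2,2])))
a=snap('scene','s8.png')
T=cv2.cvtColor(cv2.imread('pics/scene0.png'),cv2.COLOR_BGR2GRAY)[200:222,195:228]
r=cv2.matchTemplate(cv2.cvtColor(a['color'],cv2.COLOR_RGB2GRAY)[165:235,175:260],T,cv2.TM_CCOEFF_NORMED); m=cv2.minMaxLoc(r); print(m[1::2],'ref (20,35)')
p0=np.array([.5746,-.2237,.0275]); bx=np.array([np.cos(PSI),np.sin(PSI),0]);z=np.array([0,0,1])
J=np.c_[proj(a,p0-.01*bx)-proj(a,p0),proj(a,p0+.01*z)-proj(a,p0)]/10
d,h=np.linalg.solve(J,np.array(m[3])-[20,35]); print('d,h',d,h)
v=g-(p0-bx*d/1e3+z*(.033+h/1e3)); print(v@bx,v[2],np.degrees(np.arctan2(v[2],v@bx)))
E
```

```text
clock: 6.97
ee_pos: [0.593, -0.216, 0.1711]
ee_rot: [0.737, 0.535, 0.227, 0.346]
wrist_force: [-0.6, -0.2, -3.5]
opening: 0.091
[ 0.372 -0.08  -0.154  2.333  1.194  0.109 -1.249] [-0.65 -0.19 -3.51] [ 0.59  1.2  -0.03]
[ 0.57984983 -0.21099604  0.18334833] pitch 48.90861261052744
(0.8977466821670532, (24, 24)) ref (20,35)
d,h 18.033931243311567 45.27302568020951
0.019377116364056736 0.07757530633806235 75.97537300756198
```

Run:
```python
from h import *
s=arm.read_state(); P=np.array(s['ee_pos']);M0=R.from_quat(s['ee_rot']).as_matrix()
bx=np.array([np.cos(PSI),np.sin(PSI),0]); by=np.array([-bx[1],bx[0],0]);z=np.array([0,0,1])
G=np.array([.67591,-.21995,0])-.096*bx   # grasp line when upright
for d in (.015,.03): print(row(G+bx*d+z*.185,orient(50,PSI),s).round(3).tolist())
x=M0[:,0]; print('tool x az/tilt',np.arctan2(x[1],x[0])-np.pi/2-PSI,x[2])
```

```text
[21.157, 10.759, 7.953, -0.019, 0.054, 0.004]
[21.734, 20.624, 19.238, -0.019, 0.054, 0.004]
tool x az/tilt -0.03847749203327516 -0.03750991370736273
```

```bash
python3 -m handwheel '4 4 4 0 0.01 0 4;8 8 8 -0.01 0.02 0 4;12 12 12 -0.01 0.03 0 4;17 16 16 -0.015 0.045 0 4;21 20 19 -0.02 0.054 0 4;21 20 19 -0.02 0.054 0 4;21 20 19 -0.02 0.054 0 4;21 20 19 -0.02 0.054 0 4'
python3 - <<'E'
from h import *
s=arm.read_state(); print(s['qpos'].round(3)); 
P=np.array(s['ee_pos']);M0=R.from_quat(s['ee_rot']).as_matrix(); g=P-M0[:,2]*.0187; print(g, 'pitch',np.degrees(np.arccos(-M0[2,2])))
bx=np.array([np.cos(PSI),np.sin(PSI),0]); z=np.array([0,0,1])
G=np.array([.67591,-.21995,0])-.096*bx
print(row(G+bx*.03+z*.185,orient(50,PSI),s).round(3).tolist())
E
```

```text
clock: 7.68
ee_pos: [0.6273, -0.2035, 0.1736]
ee_rot: [0.726, 0.542, 0.253, 0.339]
wrist_force: [-0.0, -0.1, -3.1]
opening: 0.092
[-0.341 -0.067  0.551  2.317  1.466  0.084 -1.49 ]
[ 0.61361043 -0.19945524  0.18564102] pitch 49.98574656039767
[-1.639, -0.773, 0.072, -0.0, -0.004, 0.004]
```

The arm reaches this pose only at the q6 limit, so I'll regrip. The plan is to set the basket down near its spot, let the bail go, and take the sleeve again with the tool tilted further out, which leaves more swing in hand.

Run:
```python
from h import *
s=arm.read_state()
bx=np.array([np.cos(PSI),np.sin(PSI),0]); z=np.array([0,0,1])
G=np.array([.67591,-.21995,0])-.096*bx
for k in range(1,6): print(row(G+bx*.029+z*.185,orient(50-4*k,PSI),s).round(3).tolist())
for k in range(1,8): print(row(G+bx*.029+z*(.185-.006*k),orient(30,PSI),s).round(3).tolist())
```

```text
[-1.627, -2.72, -0.739, 0.07, -0.004, 0.005]
[-1.621, -4.018, -0.875, 0.139, -0.004, 0.005]
[-1.614, -5.304, -1.101, 0.209, -0.004, 0.005]
[-1.607, -6.57, -1.416, 0.279, -0.004, 0.005]
[-1.6, -7.812, -1.819, 0.349, -0.003, 0.005]
[-1.597, -12.407, 2.038, 0.349, -0.003, 0.005]
[-1.593, -17.002, 5.896, 0.349, -0.003, 0.005]
[-1.589, -21.598, 9.754, 0.349, -0.003, 0.005]
[-1.586, -26.193, 13.612, 0.349, -0.003, 0.005]
[-1.582, -30.788, 17.47, 0.349, -0.003, 0.005]
[-1.578, -35.384, 21.328, 0.349, -0.003, 0.005]
[-1.574, -39.979, 25.186, 0.349, -0.003, 0.005]
```

```bash
python3 -m handwheel '-1.6 -2.7 -0.7 0.07 0 0 4;-1.6 -4 -0.9 0.139 0 0 4;-1.6 -5.3 -1.1 0.209 0 0 4;-1.6 -6.6 -1.4 0.279 0 0 4;-1.6 -7.8 -1.8 0.349 0 0 4;-1.6 -12.4 2 0.349 0 0 4;-1.6 -17 5.9 0.349 0 0 4;-1.6 -21.6 9.7 0.349 0 0 4;-1.6 -26.2 13.6 0.349 0 0 4;-1.6 -30.8 17.5 0.349 0 0 4;-1.6 -35.4 21.3 0.349 0 0 4;-1.6 -35.4 21.3 0.349 0 0 4'
python3 - <<'E'
from h import *
s=arm.read_state(); print(s['qpos'].round(3)); 
P=np.array(s['ee_pos']);M0=R.from_quat(s['ee_rot']).as_matrix(); g=P-M0[:,2]*.0187; print(g, 'pitch',np.degrees(np.arccos(-M0[2,2])))
a=snap('scene','s9.png')
T=cv2.cvtColor(cv2.imread('pics/scene0.png'),cv2.COLOR_BGR2GRAY)[200:222,195:228]
r=cv2.matchTemplate(cv2.cvtColor(a['color'],cv2.COLOR_RGB2GRAY)[165:235,175:260],T,cv2.TM_CCOEFF_NORMED); m=cv2.minMaxLoc(r); print(m[1::2],'ref (20,35)')
p0=np.array([.5746,-.2237,.0275]); bx=np.array([np.cos(PSI),np.sin(PSI),0]);z=np.array([0,0,1])
J=np.c_[proj(a,p0-.01*bx)-proj(a,p0),proj(a,p0+.01*z)-proj(a,p0)]/10
d,h=np.linalg.solve(J,np.array(m[3])-[20,35]); print('d,h',d,h)
v=g-(p0-bx*d/1e3+z*(.033+h/1e3)); print(v@bx,v[2],np.degrees(np.arctan2(v[2],v@bx)))
cv2.imwrite('pics/c9.png',cv2.resize(cv2.cvtColor(a['color'],cv2.COLOR_RGB2BGR)[60:240,100:340],(800,600)))
E
```

```text
clock: 8.68
ee_pos: [0.6191, -0.2041, 0.1312]
ee_rot: [0.774, 0.578, 0.154, 0.208]
wrist_force: [-0.6, -1.2, -4.4]
opening: 0.091
[-0.566  0.101  0.851  2.096 -0.137  0.458  0.079]
[ 0.61013693 -0.2014392   0.14736878] pitch 29.958864288435542
(0.9216794967651367, (24, 34)) ref (20,35)
d,h 14.09383229879647 1.8241087882496
0.04165515944059581 0.08504467288515051 63.9042358174639
```

View pics/c9.png

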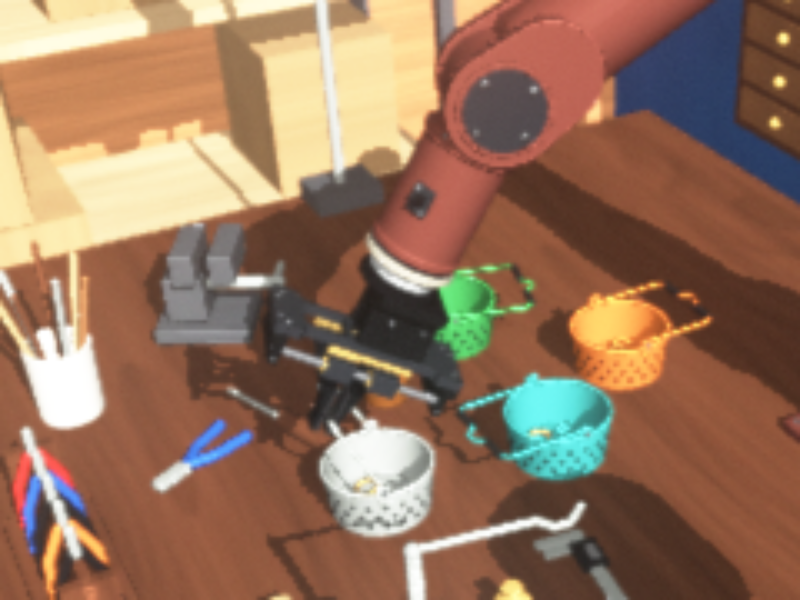

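The view shows the basket standing, the bail leaning at about 64° in the grip and the bystanders undisturbed. I'll lower the bail along its arc, then regrip.

Run:
```python
from h import *
s=arm.read_state(); P=np.array(s['ee_pos']);M0=R.from_quat(s['ee_rot']).as_matrix(); g=P-M0[:,2]*.0187
bx=np.array([np.cos(PSI),np.sin(PSI),0]); z=np.array([0,0,1])
t0=np.radians(64); piv=g-.096*(np.cos(t0)*bx+np.sin(t0)*z); print(piv); piv[2]=.0605
for k in range(1,10):
    th=64-6.5*k; t=np.radians(th); print(th,row(piv+.096*(np.cos(t)*bx+np.sin(t)*z),orient(30-6.5*k,PSI),s).round(2).tolist())
```

```text
[ 0.56969228 -0.18947534  0.06152788]
57.5 [-0.03, 2.96, 10.12, 0.11, -0.0, 0.0]
51.0 [-0.04, 5.35, 19.69, 0.23, -0.0, 0.0]
44.5 [-0.06, 6.64, 29.46, 0.34, 0.0, 0.0]
38.0 [-0.06, 6.82, 39.31, 0.45, 0.0, 0.0]
31.5 [-0.06, 5.88, 49.13, 0.57, 0.0, 0.0]
25.0 [-0.06, 3.83, 58.77, 0.68, 0.0, 0.0]
18.5 [-0.05, 0.71, 68.12, 0.79, 0.0, 0.0]
12.0 [-0.04, -3.45, 77.05, 0.91, 0.0, 0.0]
5.5 [-0.02, -8.6, 85.46, 1.02, 0.0, 0.0]
```

```bash
python3 -m handwheel '0 3 10.1 0.113 0 0 4;0 5.3 19.7 0.227 0 0 4;0 6.6 29.5 0.34 0 0 4;0 6.8 39.3 0.454 0 0 4;0 5.9 49.1 0.567 0 0 4;0 3.8 58.8 0.681 0 0 4;0 0.7 68.1 0.794 0 0 4;0 -3.4 77 0.908 0 0 4;0 -8.6 85.4 1.02 0 0 4;0 -8.6 85.4 1.02 0 0 4;0 -8.6 85.4 1.02 0 0 12;0 -8.6 85.4 1.02 0 0 30;0 -8.6 85.4 1.02 0 0 30'
python3 - <<'E'
from h import *
s=arm.read_state(); print(s['qpos'].round(3),s['wrist_force'].round(2)); 
P=np.array(s['ee_pos']);M0=R.from_quat(s['ee_rot']).as_matrix(); g=P-M0[:,2]*.0187; print(g, 'pitch',np.degrees(np.arccos(-M0[2,2])))
a=snap('scene','s10.png')
img=a['color'].astype(int)
T=cv2.cvtColor(cv2.imread('pics/scene0.png'),cv2.COLOR_BGR2GRAY)[200:222,195:228]
r=cv2.matchTemplate(cv2.cvtColor(a['color'],cv2.COLOR_RGB2GRAY)[165:235,175:260],T,cv2.TM_CCOEFF_NORMED); m=cv2.minMaxLoc(r); print(m[1::2],'ref (20,35)')
p0=np.array([.5746,-.2237,.0275]); bx=np.array([np.cos(PSI),np.sin(PSI),0]);by=np.array([-bx[1],bx[0],0])
J=np.c_[proj(a,p0+.01*bx)-proj(a,p0),proj(a,p0+.01*by)-proj(a,p0)]/10
d=np.linalg.solve(J,np.array(m[3])-[20,35]); print('bx,by mm',d)
gs=np.array([.6757,-.2216,.06])+bx*d[0]/1e3+by*d[1]/1e3; print('sleeve est',gs)
for p in(-38,-45): print(row(gs,orient(p,PSI),s).tolist())
# shift of the lug + check of basket yaw: bail near wire end, crop kept
big(a,160,160,250,235,7,'c10.png')
E
```

```text
clock: 9.82
ee_pos: [0.6541, -0.2152, 0.0572]
ee_rot: [0.778, 0.579, -0.146, -0.195]
wrist_force: [-0.5, 0.0, 0.1]
opening: 0.211
[-0.039  1.006  0.655  0.995 -0.453  1.776  0.226] [-0.46  0.04  0.11]
[ 0.66257191 -0.21772358  0.07373968] pitch 28.135332234941735
(0.9541921615600586, (24, 34)) ref (20,35)
bx,by mm [-14.16485934  -2.32182535]
sleeve est [ 0.6614701  -0.21971747  0.06      ]
[-2.151, 2.849, 12.07, 0.172, 0.003, 0.002]
[-2.147, 0.628, 11.543, 0.294, 0.003, 0.002]
```

```bash
python3 -m handwheel '0 0 0 0 0 0 34;0 0 0 0 0 0 34;-1 1 2 0.08 0 0 34;-1.5 1.5 5 0.16 0 0 34;-2 1.6 9 0.24 0 0 34;-2 1.6 11.8 0.24 0 0 34;-2 1.6 11.8 0.24 0 0 34'
python3 - <<'E'
from h import *
s=arm.read_state(); print(s['qpos'].round(3),s['wrist_force'].round(2)); 
P=np.array(s['ee_pos']);M0=R.from_quat(s['ee_rot']).as_matrix(); g=P-M0[:,2]*.0187; print(g, 'pitch',np.degrees(np.arccos(-M0[2,2])))
print(row([.66147,-.21972,.06],orient(-42,PSI),s))
E
```

```text
clock: 10.45
ee_pos: [0.6479, -0.2157, 0.0411]
ee_rot: [0.748, 0.557, -0.216, -0.289]
wrist_force: [-0.5, -0.6, 0.7]
opening: 0.391
[ 0.079  1.222  0.592  0.677 -0.448  2.077  0.172] [-0.5  -0.61  0.75]
[ 0.65993774 -0.21931411  0.05487697] pitch 42.341874108514
[ 1.010e-01 -2.168e+00 -4.854e+00 -6.000e-03  3.000e-03  1.000e-03]
```

```bash
python3 -m handwheel '0 -2 -5 0 0 0 25;0 -2 -5 0 0 0 18;0 -2 -5 0 0 0 12;0 -2 -5 0 0 0 4;0 -2 -5 0 0 0 4;0 -2 -5 0 0 0 4;0 -2 -5 0 0 0 4;0 -2 -5 0 0 0 4'
python3 - <<'E'
from h import *
s=arm.read_state(); print(s['qpos'].round(3),s['wrist_force'].round(2)); 
P=np.array(s['ee_pos']);M0=R.from_quat(s['ee_rot']).as_matrix(); g=P-M0[:,2]*.0187; p0=-np.degrees(np.arccos(-M0[2,2])); print(g,p0)
bx=np.array([np.cos(PSI),np.sin(PSI),0]); z=np.array([0,0,1]); h=.0605-g[2]
piv=g-.096*bx; piv[2]=.0605; th0=np.degrees(np.arcsin((g[2]-.0605)/.096)); print(piv,th0)
for k in range(1,17):
    th=th0+5*k; t=np.radians(th); print(round(th,1),round(p0+5*k,1),row(piv+.096*(np.cos(t)*bx+np.sin(t)*z),orient(p0+5*k,PSI),s).round(2).tolist())
E
```

```text
clock: 11.12
ee_pos: [0.6509, -0.2156, 0.0491]
ee_rot: [0.748, 0.557, -0.215, -0.288]
wrist_force: [1.9, 1.2, 5.3]
opening: 0.085
[ 0.098  1.21   0.536  0.658 -0.407  2.085  0.149] [1.94 1.2  5.27]
[ 0.66289741 -0.21920162  0.0629417 ] -42.154082275437915
[ 0.57101653 -0.19138246  0.0605    ] 1.4574371055234594
6.5 -37.2 [0.06, -4.43, -5.86, -0.09, 0.0, 0.0]
11.5 -32.2 [0.05, -9.33, -11.33, -0.18, 0.0, 0.0]
16.5 -27.2 [0.04, -14.69, -16.35, -0.26, 0.0, 0.0]
21.5 -22.2 [0.04, -20.47, -20.89, -0.35, 0.0, 0.0]
26.5 -17.2 [0.04, -26.62, -24.9, -0.44, 0.0, 0.0]
31.5 -12.2 [0.04, -33.09, -28.37, -0.52, 0.0, 0.0]
36.5 -7.2 [0.05, -39.85, -31.25, -0.61, 0.0, 0.0]
41.5 -2.2 [0.05, -46.83, -33.54, -0.7, 0.0, 0.0]
46.5 2.8 [0.06, -53.98, -35.21, -0.78, 0.0, 0.0]
51.5 7.8 [0.08, -61.25, -36.25, -0.87, 0.0, 0.0]
56.5 12.8 [0.09, -68.59, -36.65, -0.96, 0.0, 0.0]
61.5 17.8 [0.11, -75.93, -36.42, -1.05, 0.0, 0.0]
66.5 22.8 [0.13, -83.22, -35.54, -1.13, 0.0, 0.0]
71.5 27.8 [0.16, -90.41, -34.03, -1.22, 0.0, 0.0]
76.5 32.8 [0.18, -97.44, -31.9, -1.31, 0.0, 0.0]
81.5 37.8 [0.21, -104.26, -29.16, -1.4, 0.0, 0.0]
```

```bash
python3 -m handwheel '0 -4.4 -5.9 -0.087 0 0 4;0 -9.3 -11.3 -0.175 0 0 4;0 -14.7 -16.4 -0.262 0 0 4;0 -20.5 -20.9 -0.349 0 0 4;0 -26.6 -24.9 -0.436 0 0 4;0 -33.1 -28.4 -0.524 0 0 4;0 -39.9 -31.3 -0.611 0 0 4;0 -46.8 -33.5 -0.698 0 0 4;0 -54 -35.2 -0.785 0 0 4;0 -61.3 -36.3 -0.873 0 0 4;0 -68.6 -36.7 -0.96 0 0 4;0 -75.9 -36.4 -1.047 0 0 4;0 -83.2 -35.5 -1.134 0 0 4;0 -90.4 -34 -1.222 0 0 4;0 -97.4 -31.9 -1.309 0 0 4;0 -104.3 -29.2 -1.396 0 0 4;0 -104.3 -29.2 -1.396 0 0 4;0 -104.3 -29.2 -1.396 0 0 4'
cat >> h.py <<'E'
def where(s,a):
    P=np.array(s['ee_pos']);M0=R.from_quat(s['ee_rot']).as_matrix(); g=P-M0[:,2]*.0187
    T=cv2.cvtColor(cv2.imread('pics/scene0.png'),cv2.COLOR_BGR2GRAY)[200:222,195:228]
    r=cv2.matchTemplate(cv2.cvtColor(a['color'],cv2.COLOR_RGB2GRAY)[165:235,175:260],T,cv2.TM_CCOEFF_NORMED); m=cv2.minMaxLoc(r)
    p0=np.array([.5746,-.2237,.0275]); bx=np.array([np.cos(PSI),np.sin(PSI),0]);z=np.array([0,0,1])
    J=np.c_[proj(a,p0+.01*bx)-proj(a,p0),proj(a,p0+.01*z)-proj(a,p0)]/10
    d,h=np.linalg.solve(J,np.array(m[3])-[20,35]); v=g-(p0+bx*d/1e3+z*(.033+h/1e3))
    print('q',s['qpos'].round(3),'F',s['wrist_force'].round(2),'T',s['wrist_torque'].round(2),'g',g.round(4),'tilt',np.degrees(np.arctan2(np.hypot(M0[0,2],M0[1,2]),-M0[2,2])).round(1))
    print('match',m[1::2],'basket dx,h mm',d.round(1),h.round(1),'arm',v@bx,v[2],'theta',np.degrees(np.arctan2(v[2],v@bx)).round(1))
E
python3 - <<'E'
from h import *
where(arm.read_state(),snap('scene','s11.png'))
E
```

```text
clock: 12.62
ee_pos: [0.5961, -0.1983, 0.1418]
ee_rot: [0.758, 0.565, 0.196, 0.261]
wrist_force: [3.4, 1.4, 4.1]
opening: 0.093
q [-0.482 -0.063  0.707  2.253  0.258  0.28  -0.275] F [3.35 1.37 4.13] T [ 0.31 -0.35  0.32] g [ 0.585  -0.195   0.1565] tilt 38.1
match (0.932458758354187, (25, 34)) basket dx,h mm -17.5 1.2 arm 0.019140093698524315 0.09479544744597013 theta 78.6
```

Run:
```python
from h import *
s=arm.read_state(); P=np.array(s['ee_pos']);M0=R.from_quat(s['ee_rot']).as_matrix(); g=P-M0[:,2]*.0187
bx=np.array([np.cos(PSI),np.sin(PSI),0]);z=np.array([0,0,1])
print(row(g-.007*bx+z*.0005,orient(43,PSI),s))
```

```text
[-4.200e-02 -3.585e+00 -4.777e+00 -8.700e-02 -4.000e-03  4.000e-03]
```

```bash
python3 -m handwheel '0 -1.8 -2.4 -0.044 0 0 4;0 -3.6 -4.8 -0.087 0 0 4;0 -3.6 -4.8 -0.087 0 0 4;0 -3.6 -4.8 -0.087 0 0 4;0 -3.6 -4.8 -0.087 0 0 4'
python3 - <<'E'
from h import *
a=snap('scene','s12.png'); where(arm.read_state(),a); cv2.imwrite('pics/c12.png',cv2.resize(cv2.cvtColor(a['color'],cv2.COLOR_RGB2BGR)[110:260,170:300],None,fx=4,fy=4,interpolation=cv2.INTER_CUBIC))
E
```

```text
clock: 13.08
ee_pos: [0.5919, -0.1971, 0.144]
ee_rot: [0.745, 0.556, 0.22, 0.294]
wrist_force: [1.9, 4.4, 7.6]
opening: 0.091
q [-0.36  -0.089  0.573  2.325  0.563  0.165 -0.58 ] F [2.78 3.29 7.58] T [ 0.41 -0.75  0.68] g [ 0.5798 -0.1934  0.1577] tilt 43.1
match (0.9371168613433838, (25, 34)) basket dx,h mm -17.5 1.2 arm 0.01366200759907823 0.09596592814351504 theta 81.9
```

View pics/c12.png

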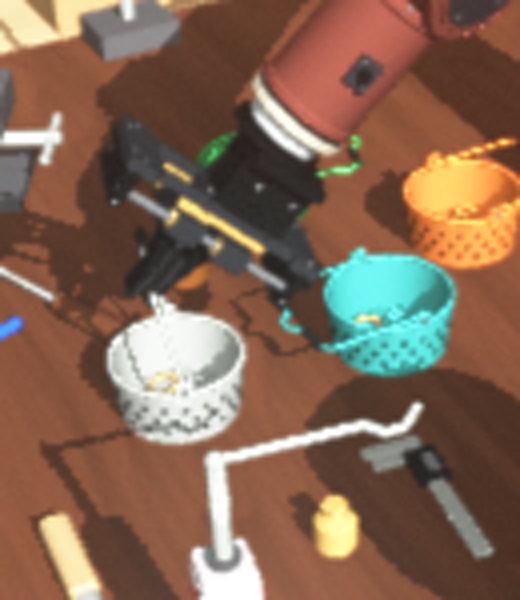

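The bail stands near upright (about 80°, 1.40 rad) over the grey basket, whose base is about 17 mm from its start (crop 175,375). The hook tip is at crop (415,405). Next I lift straight up.

Run:
```python
from h import *
s=arm.read_state(); P=np.array(s['ee_pos']);M0=R.from_quat(s['ee_rot']).as_matrix(); g=P-M0[:,2]*.0187
z=np.array([0,0,1])
print(row(g+z*.01,M0,s),row(g+z*.132,M0,s), row(g+z*.132,orient(43,PSI),s))
```

```text
[ 0.     6.827 -7.307  0.     0.     0.   ] [ 1.0000e-03  9.0116e+01 -9.6452e+01  0.0000e+00  0.0000e+00  0.0000e+00] [-7.2000e-02  9.0098e+01 -9.6452e+01  1.0000e-03 -4.0000e-03  4.0000e-03]
```

```bash
python3 -m handwheel '0 2 -2 0 0 0 4;0 4 -4 0 0 0 4;0 7 -7.5 0 0 0 4;0 14 -15 0 0 0 4;0 22 -23.5 0 0 0 4;0 30 -32 0 0 0 4;0 38 -41 0 0 0 4;0 46 -49 0 0 0 4;0 54 -58 0 0 0 4;0 62 -66 0 0 0 4;0 70 -75 0 0 0 4;0 78 -83.5 0 0 0 4;0 84 -90 0 0 0 4;0 88 -94 0 0 0 4;0 90 -96.5 0 0 0 4;0 90 -96.5 0 0 0 4;0 90 -96.5 0 0 0 4'
python3 - <<'E'
from h import *
s=arm.read_state(); where(s,snap('scene','s13.png'))
PS=-0.16; bs=np.array([np.cos(PS),np.sin(PS),0]);by=np.array([-bs[1],bs[0],0])
seat=np.array([.559,.1565,.251])
for dx,p in((-.07,43),(-.07,50)): 
    t=seat+by*.031+bs*dx; t[2]=.29; print(t,row(t,orient(p,PS),s).tolist())
E
```

```text
clock: 14.55
ee_pos: [0.59, -0.1976, 0.2729]
ee_rot: [0.747, 0.557, 0.217, 0.293]
wrist_force: [-0.9, -0.1, -3.6]
opening: 0.089
q [-0.412 -0.306  0.538  2.168  0.487  0.534 -0.456] F [-0.86 -0.12 -3.56] T [ 0.44  1.08 -0.01] g [ 0.5779 -0.194   0.2866] tilt 42.7
match (0.8375017046928406, (23, 3)) basket dx,h mm -22.8 137.1 arm 0.01736438397725289 0.088943098152831 theta 79.0
[0.49483295 0.19825632 0.29      ] [353.706, -138.232, -133.159, -0.005, 0.09, -0.094]
[0.49483295 0.19825632 0.29      ] [353.908, -135.964, -133.319, -0.127, 0.095, -0.089]
```

Run:
```python
from h import *
s=arm.read_state()
print(row([.495,.0,.295],orient(45,-.23),s).tolist())
```

```text
[162.952, -92.313, -98.079, -0.04, 0.043, -0.042]
```

```bash
python3 -m handwheel '3 -1.5 -2 0 0 0 4;9 -5 -5.5 0 0 0 4;18 -10 -11 -0.005 0.005 -0.005 4;30 -17 -18 -0.01 0.01 -0.01 4;45 -25 -27 -0.01 0.01 -0.01 4;60 -34 -36 -0.015 0.015 -0.015 4;75 -42 -45 -0.02 0.02 -0.02 4;90 -51 -54 -0.02 0.025 -0.025 4;105 -59 -63 -0.025 0.03 -0.03 4;120 -68 -72 -0.03 0.03 -0.03 4;135 -76 -81 -0.03 0.035 -0.035 4;147 -83 -88 -0.035 0.04 -0.04 4;156 -88 -94 -0.04 0.04 -0.04 4;161 -91 -97 -0.04 0.043 -0.042 4;163 -92.3 -98 -0.04 0.043 -0.042 4;163 -92.3 -98 -0.04 0.043 -0.042 4'
python3 - <<'E'
from h import *
s=arm.read_state();P=np.array(s['ee_pos']);M0=R.from_quat(s['ee_rot']).as_matrix(); g=P-M0[:,2]*.0187
print(s['qpos'].round(3),g,row([.495,.0,.295],orient(45,-.23),s).tolist())
PS=-0.16; bs=np.array([np.cos(PS),np.sin(PS),0]);by=np.array([-bs[1],bs[0],0])
seat=np.array([.559,.1565,.251])
for dx,p in((-.065,45),(-.065,50)): 
    t=seat+by*.031+bs*dx; t[2]=.29; print(t,row(t,orient(p,PS),s).tolist())
E
```

```text
clock: 15.93
ee_pos: [0.5361, -0.0005, 0.2485]
ee_rot: [0.729, 0.576, 0.223, 0.295]
wrist_force: [-0.2, -0.1, -3.5]
opening: 0.097
[-0.432 -0.38   0.052  2.318  0.731  0.686 -1.067] [0.52361258 0.00272967 0.26204352] [-9.575, 3.347, -42.516, -0.028, 0.016, 0.004]
[0.49976909 0.19745973 0.29      ] [184.395, -28.782, -69.761, -0.028, 0.065, -0.047]
[0.49976909 0.19745973 0.29      ] [184.465, -27.157, -69.881, -0.116, 0.067, -0.044]
```

The q2 limit stops this tilt close in. I'll relax the tool tilt to 30° for the approach, which only leans the bail, and tilt up again at the hook.

Run:
```python
from h import *
s=arm.read_state()
PS=-0.16; bs=np.array([np.cos(PS),np.sin(PS),0]);by=np.array([-bs[1],bs[0],0])
seat=np.array([.559,.1565,.251])
print(row([.50,.02,.285],orient(30,-.22),s).tolist())
t=seat+by*.031+bs*-.062; t[2]=.285; print(t,row(t,orient(30,PS),s).tolist())
```

```text
[11.28, -8.086, -35.875, 0.234, 0.022, -0.007]
[0.50273077 0.19698177 0.285     ] [184.438, -34.893, -64.568, 0.233, 0.058, -0.055]
```

```bash
python3 -m handwheel '1 -1 -3 0.03 0 0 4;3 -2 -8 0.07 0.005 0 4;5 -4 -15 0.12 0.01 0 4;7 -5 -22 0.17 0.015 0 4;9 -7 -29 0.21 0.02 -0.005 4;11 -8 -34 0.234 0.022 -0.007 4;11 -8 -36 0.234 0.022 -0.007 4;11 -8 -36 0.234 0.022 -0.007 4'
python3 - <<'E'
from h import *
s=arm.read_state();P=np.array(s['ee_pos']);M0=R.from_quat(s['ee_rot']).as_matrix(); g=P-M0[:,2]*.0187
print(s['qpos'].round(3),g,row([.50,.02,.285],orient(30,-.22),s).tolist())
PS=-0.16; bs=np.array([np.cos(PS),np.sin(PS),0]);by=np.array([-bs[1],bs[0],0])
t=np.array([.559,.1565,.251])+by*.031+bs*-.062; t[2]=.285; print(t,row(t,orient(30,PS),s).tolist())
E
```

```text
clock: 16.6
ee_pos: [0.5099, 0.0154, 0.2703]
ee_rot: [0.755, 0.602, 0.162, 0.203]
wrist_force: [-0.2, 0.3, -3.5]
opening: 0.092
[-0.529 -0.36   0.173  2.147  0.424  0.937 -0.76 ] [0.50070055 0.01749436 0.28651086] [2.316, -1.878, 0.685, 0.002, 0.002, -0.004]
[0.50273077 0.19698177 0.285     ] [176.032, -33.693, -17.656, 0.002, 0.032, -0.056]
```

```bash
python3 -m handwheel '3 -0.6 -0.3 0 0 0 4;9 -1.7 -0.9 0 0.002 -0.003 4;18 -3.4 -1.8 0 0.003 -0.006 4;30 -5.7 -3 0 0.005 -0.01 4;44 -8.4 -4.4 0 0.008 -0.014 4;58 -11 -5.8 0 0.01 -0.018 4;72 -13.8 -7.2 0 0.013 -0.023 4;86 -16.5 -8.6 0 0.016 -0.027 4;100 -19 -10 0 0.018 -0.032 4;114 -21.8 -11.4 0 0.021 -0.036 4;128 -24.5 -12.8 0 0.023 -0.041 4;142 -27 -14.2 0 0.026 -0.045 4;155 -29.7 -15.5 0 0.028 -0.049 4;166 -31.8 -16.7 0 0.03 -0.053 4;173 -33 -17.4 0 0.032 -0.056 4;176 -33.7 -17.7 0 0.032 -0.056 4;176 -33.7 -17.7 0 0.032 -0.056 4;176 -33.7 -17.7 0 0.032 -0.056 4'
python3 - <<'E'
from h import *
s=arm.read_state();P=np.array(s['ee_pos']);M0=R.from_quat(s['ee_rot']).as_matrix(); g=P-M0[:,2]*.0187
print(s['qpos'].round(3),g.round(4),s['wrist_force'].round(2),s['wrist_torque'].round(2))
PS=-0.16; bs=np.array([np.cos(PS),np.sin(PS),0]);by=np.array([-bs[1],bs[0],0])
t=np.array([.559,.1565,.251])+by*.031+bs*-.062; t[2]=.285; print(row(t,orient(30,PS),s).tolist())
a=snap('scene');b=snap('top')
crown=g-by*.031
print('proj sleeve,crown: scene',proj(a,g),proj(a,crown),'top',proj(b,g),proj(b,crown))
def C(x,u,v): return cv2.resize(cv2.cvtColor(x['color'],cv2.COLOR_RGB2BGR)[v:v+100,u:u+80],(400,500),interpolation=cv2.INTER_CUBIC)
cv2.imwrite('pics/c14.png',np.hstack([C(a,215,170),C(b,140,105)]))
E
```

```text
clock: 18.1
ee_pos: [0.5114, 0.1955, 0.268]
ee_rot: [0.735, 0.626, 0.168, 0.198]
wrist_force: [-0.5, -0.3, -2.7]
opening: 0.09
[-0.64  -0.182 -0.065  2.027  0.46   0.99  -1.061] [0.5022 0.197  0.2842] [-0.49 -0.27 -2.74] [ 0.12  0.78 -0.  ]
[0.073, 0.9, -0.443, 0.001, 0.0, 0.001]
proj sleeve,crown: scene [296.63195001 206.6524974 ] [291.48794239 199.34068171] top [156.29519656 175.08750529] [168.39047909 175.82259177]
```

View pics/c14.png

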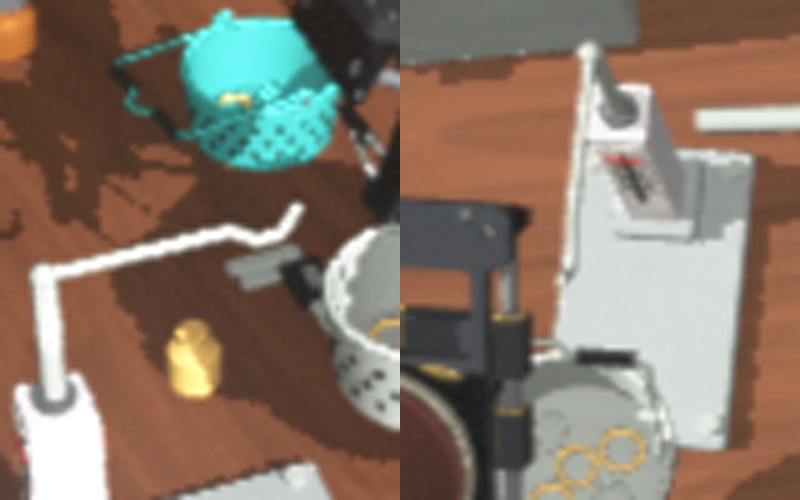

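The view shows the bail leaning over the basket, the level basket just off the hook's open end, and sleeve_b at top (181,176), 1 px from the prediction. The crown is at about top (170,174) and the hook tip at top (174,159). I'll work out the offset.

Run:
```python
from h import *
s=arm.read_state();P=np.array(s['ee_pos']);M0=R.from_quat(s['ee_rot']).as_matrix(); g=P-M0[:,2]*.0187
b=snap('top')
T=lambda x,y:(140+(x-400)/5-.4,105+y/5-.4)
cr=onz(b,*T(553,345),.292); sb=onz(b,*T(607,357),.284); tip=onz(b,*T(570,274),.2605); end=onz(b,*T(587,50),.2585)
d=(end-tip)[:2]; d/=np.linalg.norm(d); print('rod yaw',np.arctan2(d[1],d[0]),'len',np.linalg.norm(end-tip)); n=np.array([-d[1],d[0]])
for k,v in(('crown',cr),('slvb',sb),('grip',g)): print(k,v,'along from tip',(v[:2]-tip[:2])@d,'lateral',(v[:2]-tip[:2])@n)
print('mid of grip,slvb lateral',((g+sb)[:2]/2-tip[:2])@n, tip)
```

```text
rod yaw -0.12460073952366657 len 0.12736675747862874
crown [0.50039562 0.16000324 0.292     ] along from tip -0.047057959820425294 lateral -0.0008655290372784373
slvb [0.49366671 0.13445544 0.284     ] along from tip -0.050559663022334195 lateral -0.027051531426210078
grip [0.50219648 0.19674834 0.28425996] along from tip -0.049837694742739254 lateral 0.035818504387662646
mid of grip,slvb lateral 0.004383486480726285 [0.54719633 0.15501376 0.2605    ]
```

Run:
```python
from h import *
s=arm.read_state()
for i in range(1,9):
    f=i/8; g=np.array([.5022,.1968,.2842])*(1-f)+np.array([.5618,.1876,.278])*f; print(row(g,orient(30+12*f,-.16+.01*f),s).round(3).tolist())
```

```text
[0.089, 6.585, 4.536, -0.025, 0.001, -0.001]
[0.153, 13.211, 8.964, -0.051, 0.002, -0.002]
[0.219, 19.836, 13.378, -0.078, 0.002, -0.003]
[0.285, 26.46, 17.779, -0.104, 0.003, -0.004]
[0.353, 33.083, 22.168, -0.13, 0.004, -0.005]
[0.421, 39.704, 26.544, -0.156, 0.005, -0.006]
[0.49, 46.323, 30.907, -0.182, 0.005, -0.007]
[0.561, 52.94, 35.258, -0.209, 0.006, -0.008]
```

```bash
python3 -m handwheel '0 2 1.5 -0.01 0 0 4;0 6.6 4.5 -0.025 0 0 4;0 13.2 9 -0.051 0.002 -0.002 4;0 19.8 13.4 -0.078 0.002 -0.003 4;0 26.5 17.8 -0.104 0.003 -0.004 4;0 33 22.2 -0.13 0.004 -0.005 4;0 39.7 26.5 -0.156 0.005 -0.006 4;0 46.3 30.9 -0.182 0.005 -0.007 4;0 51 34 -0.2 0.006 -0.008 4;0 53 35.3 -0.209 0.006 -0.008 4;0 53 35.3 -0.209 0.006 -0.008 4;0 53 35.3 -0.209 0.006 -0.008 4'
cat >> h.py <<'E'
def st8():
    s=arm.read_state();P=np.array(s['ee_pos']);M0=R.from_quat(s['ee_rot']).as_matrix(); g=P-M0[:,2]*.0187
    print('q',s['qpos'].round(3),'g',g.round(4),'F',s['wrist_force'].round(2),'T',s['wrist_torque'].round(2),'tilt',np.degrees(np.arctan2(np.hypot(M0[0,2],M0[1,2]),-M0[2,2])).round(1)); return s,g
E
python3 - <<'E'
from h import *
s,g=st8(); print(row([.5618,.1876,.278],orient(42,-.15),s))
a=snap('scene','s15.png');b=snap('top','t15.png')
# hook arm and dark sleeve_b locations
PS=-.15; by=np.array([-np.sin(PS),np.cos(PS),0])
for k in(0,.032,.063): print(k,proj(a,g-by*k).round(1),proj(b,g-by*k).round(1))
for x,(u,v,w,h),n in((a,(235,180,70,60),'scene'),(b,(155,120,50,60),'top')):
    c=x['color'][v:v+h,u:u+w].astype(int); m=(c.max(2)<60); k,l,st,ce=cv2.connectedComponentsWithStats(m.astype(np.uint8))
    print(n,[(st[i][:5]+[u,v,0,0,0]).tolist() for i in range(1,k) if st[i][4]>5])
E
```

```text
clock: 19.25
ee_pos: [0.574, 0.1859, 0.2639]
ee_rot: [0.707, 0.609, 0.234, 0.272]
wrist_force: [0.1, 0.4, -3.3]
opening: 0.09
q [-0.598 -0.145 -0.101  2.101  0.748  0.805 -1.279] g [0.5616 0.1878 0.2778] F [ 0.08  0.36 -3.32] T [ 0.24  1.12 -0.02] tilt 42.0
[-0.132  0.29  -0.007  0.    -0.     0.001]
0 [273.6 214.5] [159.4 153.3]
0.032 [268.6 206.7] [171.7 154. ]
0.063 [264.1 199.5] [183.5 154.6]
scene [[260, 180, 27, 13, 187], [289, 180, 16, 12, 99], [237, 183, 6, 5, 13], [246, 192, 5, 5, 12], [265, 194, 32, 29, 356], [261, 199, 4, 7, 12]]
top [[155, 130, 12, 7, 33], [159, 146, 3, 4, 6], [155, 153, 15, 27, 212], [179, 153, 9, 3, 12]]
```

The dark sleeve_b is where predicted in the top view, and the scene view shows a slight sag of about 0.15 rad. Next I tilt the bail more upright and start lowering.

Run:
```python
from h import *
s,g=st8(); g=np.array([.5618,.1876,.278])
for p,z in((46,.278),(50,.278),(50,.268),(50,.258)): print(p,z,row([g[0],g[1],z],orient(p,-.15),s).round(3).tolist())
```

```text
q [-0.598 -0.145 -0.101  2.1    0.748  0.805 -1.279] g [0.5617 0.188  0.2782] F [-0.9  -0.04 -2.66] T [0.28 1.12 0.  ] tilt 42.0
46 0.278 [-0.356, 1.33, 0.191, -0.069, -0.001, 0.001]
50 0.278 [-0.357, 2.628, 0.055, -0.139, -0.001, 0.001]
50 0.268 [-0.358, -4.066, 7.484, -0.139, -0.001, 0.001]
50 0.258 [-0.359, -10.76, 14.913, -0.139, -0.001, 0.001]
```

```bash
python3 -m handwheel '0 0.7 0 -0.035 0 0 4;0 1.3 0 -0.07 0 0 4;0 2 0 -0.105 0 0 4;0 2.6 0 -0.139 0 0 4;0 1 2 -0.139 0 0 4;0 -1 4 -0.139 0 0 4;0 -2.5 5.8 -0.139 0 0 4;0 -4 7.5 -0.139 0 0 4;0 -5.8 9.4 -0.139 0 0 4;0 -7.5 11.2 -0.139 0 0 4;0 -9 13 -0.139 0 0 4;0 -10.7 15 -0.139 0 0 4;0 -10.7 15 -0.139 0 0 4;0 -10.7 15 -0.139 0 0 4'
python3 - <<'E'
from h import *
s,g=st8(); a=snap('scene','s16.png')
for z in(.0,): print(row([.5618,.1876,.258],orient(50,-.15),s))
# hook arm elbow (plunger top) row in scene: bright corner near (223,224)
def elbow(x):
    c=x[205:245,212:235]; m=(c.min(2)>170); y,xx=np.nonzero(m); return y.min()+205,(xx[y==y.min()]+212).mean(), m.sum()
print(elbow(cv2.imread('pics/scene0.png')),elbow(a['color']))
E
```

```text
clock: 20.52
ee_pos: [0.5761, 0.1856, 0.2455]
ee_rot: [0.687, 0.592, 0.275, 0.32]
wrist_force: [-0.4, -0.4, -2.3]
opening: 0.093
q [-0.585 -0.136 -0.177  2.215  1.042  0.751 -1.605] g [0.562  0.1877 0.2575] F [-0.39 -0.44 -2.33] T [ 0.31  1.29 -0.01] tilt 50.0
[-0.177  0.275 -0.389 -0.    -0.001  0.001]
(np.int64(205), np.float64(219.42857142857142), np.int64(260)) (np.int64(221), np.float64(234.0), np.int64(119))
```

```bash
cat >> h.py <<'E'
def sink(a):
    k=8; t=cv2.resize(cv2.cvtColor(cv2.imread('pics/s15.png'),cv2.COLOR_BGR2GRAY)[215:235,217:231],None,fx=k,fy=k,interpolation=cv2.INTER_CUBIC)
    i=cv2.resize(cv2.cvtColor(a['color'],cv2.COLOR_RGB2GRAY)[205:260,211:237],None,fx=k,fy=k,interpolation=cv2.INTER_CUBIC)
    m=cv2.minMaxLoc(cv2.matchTemplate(i,t,cv2.TM_CCOEFF_NORMED)); d=np.array(m[3])/k-[6,10]
    e=np.array([.6734,.1394,.2584]); J=proj(a,e-[0,0,.01])-proj(a,e); return m[1],d,d@J/(J@J)*10
E
python3 -m handwheel '0 -0.8 0.6 0 0 0 4;0 -1.5 1.3 0 0 0 4;0 -2.3 1.9 0 0 0 4;0 -3.1 2.6 0 0 0 4;0 -3.8 3.2 0 0 0 4;0 -4.6 3.9 0 0 0 4;0 -5.4 4.5 0 0 0 4;0 -6.1 5.1 0 0 0 4;0 -6.9 5.8 0 0 0 4;0 -7.7 6.4 0 0 0 4;0 -8.4 7.1 0 0 0 4;0 -9.2 7.7 0 0 0 4;0 -10 8.4 0 0 0 4;0 -10.7 9 0 0 0 4;0 -10.7 9 0 0 0 4;0 -10.7 9 0 0 0 4'
python3 - <<'E'
from h import *
s,g=st8(); a=snap('scene','s17.png'); print(sink(a))
E
```

```text
clock: 21.9
ee_pos: [0.5762, 0.1856, 0.2317]
ee_rot: [0.687, 0.591, 0.276, 0.32]
wrist_force: [0.7, -0.5, -3.1]
opening: 0.092
q [-0.583 -0.118 -0.181  2.231  1.078  0.737 -1.652] g [0.562  0.1878 0.2438] F [ 0.74 -0.51 -3.15] T [0.2  1.37 0.04] tilt 50.0
(0.9499132037162781, array([0.   , 0.125]), np.float64(0.3968135046377039))
```

```bash
python3 -m handwheel '0 -0.8 0.6 0 0 0 4;0 -1.5 1.3 0 0 0 4;0 -2.3 1.9 0 0 0 4;0 -3.1 2.6 0 0 0 4;0 -3.8 3.2 0 0 0 4;0 -4.6 3.9 0 0 0 4;0 -5.4 4.5 0 0 0 4;0 -6.1 5.1 0 0 0 4;0 -6.1 5.1 0 0 0 4;0 -6.1 5.1 0 0 0 4'
python3 - <<'E'
from h import *
s,g=st8(); a=snap('scene','s18.png'); print(sink(a))
E
```

```text
clock: 22.78
ee_pos: [0.5762, 0.1857, 0.2238]
ee_rot: [0.687, 0.592, 0.276, 0.32]
wrist_force: [0.5, 0.7, -2.5]
opening: 0.089
q [-0.583 -0.107 -0.184  2.24   1.099  0.73  -1.68 ] g [0.562  0.1878 0.2359] F [ 0.55  0.74 -2.47] T [ 0.22  1.03 -0.02] tilt 50.0
(0.9417502880096436, array([0.25 , 2.375]), np.float64(7.6125208964233355))
```

The scale has sunk about 7.6 mm and the wrist moment has fallen by a quarter, so the crown is in the hook and the load is transferring. I'll keep lowering slowly.

```bash
python3 -m handwheel '0 -0.8 0.6 0 0 0 4;0 -1.5 1.3 0 0 0 4;0 -2.3 1.9 0 0 0 4;0 -3.1 2.6 0 0 0 4;0 -3.8 3.2 0 0 0 4;0 -4.6 3.9 0 0 0 4;0 -5.4 4.5 0 0 0 4;0 -6.1 5.1 0 0 0 4;0 -6.9 5.8 0 0 0 4;0 -7.7 6.4 0 0 0 4;0 -8.4 7.1 0 0 0 4;0 -9.2 7.7 0 0 0 4;0 -9.2 7.7 0 0 0 4;0 -9.2 7.7 0 0 0 4'
python3 - <<'E'
from h import *
s,g=st8(); a=snap('scene','s19.png'); print(sink(a)); big(a,200,170,300,270,6,'c19.png')
E
```

```text
clock: 24.0
ee_pos: [0.5761, 0.1857, 0.2118]
ee_rot: [0.687, 0.592, 0.276, 0.32]
wrist_force: [-0.1, -0.6, -0.2]
opening: 0.091
q [-0.582 -0.089 -0.186  2.253  1.133  0.72  -1.723] g [0.562  0.1878 0.2238] F [-0.11 -0.56 -0.17] T [ 0.05  0.74 -0.03] tilt 50.0
(0.939910352230072, array([0.625, 5.875]), np.float64(18.83289548873949))
```

```bash
cat >> h.py <<'E'
def avg(n=16):
    F=[];Tq=[];S=[]
    for i in range(n):
        a=snap('scene'); s=arm.read_state(); F.append(s['wrist_force']);Tq.append(s['wrist_torque']);S.append(sink(a)[2])
    F=np.array(F);print('clock',s['clock'],'F',F.mean(0).round(2),'sd',F.std(0).round(2),'T',np.mean(Tq,0).round(3),'sink',np.mean(S).round(2),np.ptp(S).round(2)); return a
E
python3 - <<'E'
from h import *
avg()
E
```

```text
clock 24.85 F [ 0.51 -0.48  0.27] sd [0.48 0.52 0.39] T [ 0.035  0.704 -0.035] sink 18.83 0.04
```

The load is fully on the scale: mean Fz is about 0 and the sink is steady at 18.8 mm. Before letting go, I'll check that the basket hangs straight under the hook.

Run:
```python
from h import *
a=snap('scene','s20.png')
T=cv2.cvtColor(cv2.imread('pics/scene0.png'),cv2.COLOR_BGR2GRAY)[200:222,195:228]
G=cv2.cvtColor(a['color'],cv2.COLOR_RGB2GRAY)
for sc in(1,1.1,1.2):
    t=cv2.resize(T,None,fx=sc,fy=sc); r=cv2.matchTemplate(G[200:290,225:330],t,cv2.TM_CCOEFF_NORMED); m=cv2.minMaxLoc(r)
    c=np.array(m[3])+[225,200]+sc*np.array([211.5-195,211-200]); print(sc,m[1],c)
p0=np.array([.5746,-.2237,.0275]); off=np.array([211.5,211])-proj(a,p0); print('ref off',off)
PS=-.15;bs=np.array([np.cos(PS),np.sin(PS),0])
crown=np.array([.560,.1555,.251-.0188]); q=crown-[0,0,.107+.033]
for th in(75,80,85,90,95): 
    e=np.radians(th); c=crown-.107*(np.cos(e)*bs+np.array([0,0,np.sin(e)]))-[0,0,.033]; print(th,(proj(a,c)+off*1.1).round(1))
b=snap('top','t20.png')
for sx,img in(('rim',b),): 
    c=img['color'].astype(int); print('ok')
```

```text
1 0.5262489914894104 [278.5 257. ]
1.1 0.5472678542137146 [278.15 256.1 ]
1.2 0.5703266859054565 [276.8 255.2]
ref off [2.26620621 5.71981538]
75 [279.5 262.7]
80 [276.4 264.1]
85 [273.3 265.3]
90 [270.1 266.4]
95 [266.9 267.2]
ok
```

Run:
```python
import cv2,numpy as np
i=cv2.imread('pics/s20.png')[200:288,232:322].astype(int); mx=i.max(2);mn=i.min(2);sat=mx-mn
ch=np.where(sat>35,'.',np.where(mx<70,'#',np.where(mx<140,'o',np.where(mx<190,'+',' '))))
for r in range(0,88,2): print(200+r,''.join(ch[r]))
```

```text
200 ........................o.........o#################ooooo#################################
202 ...........................o........##################oooooooo#####################o######
204 ..............................oooooo#######oo#############oooooo#o################ooo#####
206 ......................................##########oo#########..ooooo########################
208 .......................................########o+++oo#####.....oooooo#####################
210 ..........................o.............###o#####o++++oo#o........ooooo###################
212 .............................o................#####oo++++...........ooooo#################
214 ...........................o###o..............#######oo++...ooo........oooo##############.
216 ...........................o#####o.......oo.#########o.....oooooooo......ooooo#########...
218 ...........................ooo####o....oo+oo#############oooooooooo##o......oooo######....
220 ..........................oo+oo##o++ooo++o################ooooooooo...oo......oo#######...
222 ..................ooo+             ++++oo##########
[... 2379 characters left out ...]
+..................................
274              +oooooooooo++     +++     +        ++     +..................................
276                 +++oooo+++++ o+     +     ++      ++  ....................................
278                         +++o+                ++       +...................................
280                           +      +     +              +...................................
282                                                        +..................................
284       +                                                 +.................................
286        +                                           +++   +................................
```

The rim centre at about scene (270,254) corresponds to a bail about 5° short of upright. I'll turn 4° more, then open slowly.

```bash
python3 -m handwheel '0 0.2 0 -0.012 0 0 4;0 0.5 0 -0.025 0 0 4;0 0.7 0 -0.038 0 0 4;0 0.9 0 -0.05 0 0 4;0 1.2 0 -0.063 0 0 4;0 1.4 0.1 -0.075 0 0 4;0 1.4 0.1 -0.075 0 0 4;0 1.4 0.1 -0.075 0 0 4;0 1.4 0.1 -0.075 0 0 4;0 1.4 0.1 -0.075 0 0 4'
python3 - <<'E'
from h import *
st8(); avg(16)
E
```

```text
clock: 25.78
ee_pos: [0.5771, 0.1856, 0.2129]
ee_rot: [0.674, 0.581, 0.298, 0.346]
wrist_force: [1.0, -0.2, 0.7]
opening: 0.094
q [-0.59  -0.08  -0.214  2.295  1.285  0.746 -1.891] g [0.5621 0.1878 0.2238] F [ 1.04 -0.16  0.7 ] T [ 0.11  0.88 -0.02] tilt 54.3
clock 26.5833 F [ 0.25 -0.12  0.21] sd [0.37 0.48 0.42] T [ 0.084  0.866 -0.017] sink 18.83 0.0
```

```bash
python3 -m handwheel '0 0 0 0 0 0 8;0 0 0 0 0 0 8.5;0 0 0 0 0 0 9;0 0 0 0 0 0 9.5;0 0 0 0 0 0 10;0 0 0 0 0 0 11;0 0 0 0 0 0 12;0 0 0 0 0 0 14;0 0 0 0 0 0 17;0 0 0 0 0 0 21;0 0 0 0 0 0 25;0 0 0 0 0 0 30;0 0 0 0 0 0 30;0 0 0 0 0 0 30'
python3 - <<'E'
from h import *
st8(); avg(10)
E
```

```text
clock: 27.75
ee_pos: [0.5771, 0.1855, 0.2128]
ee_rot: [0.674, 0.581, 0.298, 0.346]
wrist_force: [0.2, -0.2, 0.3]
opening: 0.336
q [-0.59  -0.08  -0.214  2.296  1.286  0.746 -1.892] g [0.5621 0.1878 0.2237] F [ 0.23 -0.24  0.31] T [0.13 0.85 0.02] tilt 54.3
clock 28.25 F [ 0.14 -0.03  0.26] sd [0.47 0.27 0.38] T [ 0.117  0.876 -0.   ] sink 18.4 0.0
```

```bash
python3 -m handwheel '0 0 -2 0 0 0 30;0 0 -5 0 0 0 30;0 0 -9 0 0 0 30;0 0 -13 0 0 0 30;0 0 -17 0 0 0 30;0 0 -21 0 0 0 30;0 0 -26 0 0 0 30;0 0 -31 0 0 0 30;0 0 -36 0 0 0 30;0 0 -42 0 0 0 30;0 0 -48 0 0 0 30;0 0 -48 0 0 0 30'
python3 - <<'E'
from h import *
s,g=st8(); avg(4); print(row([.545,.20,.40],orient(30,-.15),s))
E
```

```text
clock: 29.25
ee_pos: [0.538, 0.1919, 0.2418]
ee_rot: [0.674, 0.581, 0.298, 0.346]
wrist_force: [1.0, -0.1, -0.1]
opening: 0.346
q [-0.628 -0.183 -0.256  2.312  1.155  0.818 -1.802] g [0.523  0.1942 0.2527] F [ 0.99 -0.11 -0.1 ] T [0.15 0.9  0.02] tilt 54.3
clock 29.45 F [-0.19 -0.33 -0.26] sd [0.62 0.23 0.35] T [0.134 0.842 0.007] sink 18.44 0.0
[ 9.07000e+00  1.24145e+02 -7.05330e+01  4.25000e-01 -2.00000e-03
  1.00000e-03]
```

Run:
```python
from h import *
f=[snap('scene')['color'][195:300,200:310].astype(int) for _ in range(20)]; t=snap('top','t21.png'); a=snap('scene','s21.png')
print('max frame diff',[int(abs(x-f[-1]).max()) for x in f[::3]], 'mean',[round(float(abs(x-f[-1]).mean()),3) for x in f[::3]],sink(a), arm.read_state()['clock'])
i=cv2.imread('pics/s21.png')[200:290:2,232:322].astype(int); mx=i.max(2);sat=mx-i.min(2)
ch=np.where(sat>35,'.',np.where(mx<70,'#',np.where(mx<140,'o',np.where(mx<190,'+',' '))))
for r in range(45): print(200+2*r,''.join(ch[r]))
PS=-.15;by=np.array([-np.sin(PS),np.cos(PS),0]);c=np.array([.560,.1555,.2325])
for n,p in(('seat',c),('slva',c+.031*by-[0,0,.011]),('slvb',c-.031*by-[0,0,.011]),('rim',c-[0,0,.1125])): print(n,proj(a,p).round(1),proj(t,p).round(1))
for x,(u,v,w,h),n in((a,(245,190,50,60),'scene'),(t,(150,130,50,50),'top')):
    cc=x['color'][v:v+h,u:u+w].astype(int); k,l,st,ce=cv2.connectedComponentsWithStats((cc.max(2)<60).astype(np.uint8)); print(n,[(st[j][:5]+[u,v,0,0,0]).tolist() for j in range(1,k) if st[j][4]>5])
# bystander check vs first picture (top)
A=cv2.imread('pics/top0.png').astype(int);B=cv2.imread('pics/t21.png').astype(int)
for n,(u,v) in dict(hammer=(118,166),block=(114,215),weight=(236,184),caliper=(240,215),file=(235,127),pliers=(347,123),mandrel=(358,150),jar=(363,186)).items(): print(n,abs(A-B)[v-9:v+9,u-14:u+14].mean().round(1))
```

```text
max frame diff [54, 48, 38, 47, 47, 47, 43] mean [1.31, 1.203, 1.119, 1.189, 1.22, 1.154, 1.084] (0.9654024839401245, array([0.625, 5.75 ]), np.float64(18.436081984101783)) 30.55
200 ......................o#.......................o............########o......oooo......oooo#
202 .........................ooo................oo............############oooooooooooo.....ooo
204 ........................o....oooooooooooo..............###############oooooooooooo#......o
206 .....................................................##############......ooooooooo###.....
208 ...........................o........................#############........###o##o+++o###...
210 .........................o........................##############o.....###########o+++o..o.
212 ..........................oooo..................##############o...#################o+++..o
214 ...........................#####o............##############oo..###################o......#
216 ...........................oo####o......oooo############oo..o#################o#####o.o###
218 ...........................ooo####o..oooo+oo##########o...o###
[... 3084 characters left out ...]
                                             +.................................
286        +                                           +++   +................................
288                                                    +       +..............................
seat [267.4 221. ] [175.2 157.9]
slva [272. 232.] [164.7 158.5]
slvb [263.1 216.9] [187.2 159.7]
rim [267.6 252.8] [182.4 169. ]
scene [[289, 190, 6, 6, 22], [245, 192, 6, 6, 17], [269, 197, 26, 39, 281], [260, 214, 6, 7, 20], [285, 216, 10, 15, 79]]
top [[150, 157, 17, 14, 96], [166, 173, 3, 7, 12], [150, 175, 7, 5, 34], [160, 174, 2, 6, 7]]
hammer 5.7
block 12.8
weight 21.7
caliper 4.9
file 6.4
pliers 6.1
mandrel 6.9
jar 5.9
```

Run:
```python
from h import *
for n in('top0','t21'):
    h=cv2.cvtColor(cv2.imread(f'pics/{n}.png'),cv2.COLOR_BGR2HSV)[170:200,222:252]; m=(h[...,0]>18)&(h[...,0]<34)&(h[...,1]>110)&(h[...,2]>80); y,x=np.nonzero(m); print(n,m.sum(),x.mean()+222 if m.any() else None,y.mean()+170 if m.any() else None)
print(sink(snap('scene')),arm.read_state()['clock']); print(arm.close_job())
```

```text
top0 55 236.34545454545454 184.0
t21 69 235.8840579710145 184.1014492753623
(0.964802622795105, array([0.625, 5.75 ]), np.float64(18.436081984101783)) 30.6
the job is handed in; nothing more can be done
None
```

The basket hangs by its crown in the scale's hook, let go and at rest, and I handed the job in at about 30.6 s. No verdict is reported, so this rests on my own checks.

**What I did:** The first swing failed its check. The sleeve did not turn in the pads, so the bail only reached about 66° and the basket was dragged about 39 mm. I lifted the basket, set it back, and gripped sleeve_a again with the tool tilted further out. The second swing brought the bail to about 80° (1.40 rad) with the basket standing about 17 mm from its start. I then carried it in from the hook's open end, lowered it slowly until the wrist force read about zero, opened slowly and backed off.

**Last checks:**
- **Scale:** the arm has sunk a steady 18.4 mm.
- **Seat and uprightness:** the rim centre and sleeve_b are within 1–2 px of where an upright bail in the seat would put them.
- **Stillness:** only picture noise changed between frames over about a second.
- **Bystanders:** no sign of movement; the brass weight is within 0.5 px of its first position. The picture difference there was high, but its position had not changed.

**Weak points:**
- The bail angle for step 1 is accurate to only a few degrees.
- During the failed first swing the basket was briefly beyond 30 mm from its start.
- A template match on the hanging basket was poor (about 0.55), so I used the rim outline instead.
- The last close-up view was refused at the picture limit, so the final checks are numeric.

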